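Check a soil penetrometer cone for wear in the limit gauge

ROBOT

A 7-joint arm with a two-finger parallel gripper is mounted at the origin on the work surface. World frame = base frame: x ahead of the robot, y to its left, z up, the work surface at z = 0. Lengths are in m, angles in rad, forces in N, time in s.
With the tool pointing down it reaches from about 0.425 to 0.925 m from the base axis. Payload 6.8 kg.
Tool frame: the origin (TCP) lies midway between the tips of the shut fingers; the grasp point (between the pads) lies 19 mm behind it; z points along the fingers, y is the direction in which the jaws open and shut (so a half turn about z gives the same grasp; the last joint's range is limited). The gripper opens to 85 mm and grips with 20 to 120 N. Pads are 22 mm wide; open, the fingers measure 114 mm over their backs; the gripper's body (76 mm by 85 mm) begins 54 mm behind the grasp point. The pads swing forward as they close: fully open they stand 13 mm farther back than shut.
Start: joints at [-0.108, 0.477, 0.022, 1.555, -0.011, 1.109, -0.083], TCP at [0.675, 0, 0.231] pointing down, gripper open.
Joint ranges: [-2.96, 2.96], [-0.34, 2.1], [-1.41, 1.46], [0.24, 2.44], [-1.37, 4.51], [0.17, 1.92], [-2.96, 2.96]. Speed limits (rad/s): [2.39, 2.39, 3.14, 3.14, 3.14, 3.14, 3.14].

INTERFACE

Orientations are given as a rotation vector (axis times angle).
In Python, from bench import r, imaging gives the robot as it stands.
- The arm moves only by the tool jog_arm, never from a script. Its argument "rows" is a list of rows, each an object with "delta_rot": the turn, a rotation vector about the tool's x, y, z in degrees, a list of three; "xyz": the shift along the tool's x, y, z in cm, a list of three; "fingers": the closure, from 0 (fully open) to 1 (shut). A call has exactly 5 rows; each row is the pose to reach, as a shift and turn from the pose measured when the call began, along the tool's axes at that moment; what a row does not reach only later rows make up. A row lasts 1/12 s, in which the tool goes at most 41.7 mm and 7.16 degrees, less where a joint would pass 70% of its speed; a pose out of reach is approached as far as the arm can. A call with a gripper value outside its range is refused whole. The fingers move at their own pace and stop on an object; "grip_force" is the grip in N (left out, the last holds). Time passes only in rows, so rows that repeat a pose let the fingers close, or fill a call up. It gives the time, the measured TCP pose, the force and the opening at its end, in the units of the state.
- r.get_obs(): the state, without advancing time (a new reading comes with each control period).
- imaging.grab_frame(name): name is "scene" or "side" or "wrist"; returns the picture (480x640x3 uint8, blue, green, red); there is no depth.
- imaging.camera_info(name): a dict with "camera_matrix" (3x3 intrinsics, pixels), "k1" (the pictures are not rectified: a ray, as slopes to the right and down, at radius r is drawn at 1 + k1 r^2 times it, then the intrinsics apply), "xyz" and "attitude" of the camera in the world. Camera axes: x right, y down, z forward; pixel columns grow to the right and rows downward; lengths in m; the calibration is good to about 2 mm. A picture is of the moment at which its call begins: read the wrist's pose just before it. camera_info takes no time and is no camera call; for the wrist camera it gives the pose at the moment of the call.
- r.hand_in(): hands the job in, once; it reports no verdict.
Trained networks look in the newest picture that a camera, given by its name, has taken for a name from the list of things; names that differ only in an ending like _2 or _b are one class to them, and where a whole thing is asked for, a point or a joint stands for the part that bears it (a point fixed in the world has none). Each returns a list of dicts, best first, with "conf" (0 to 1); they miss things now and then, are a little off and sometimes report something else, mostly with a low value. They report only what shows in the picture. A call takes as long as a camera call. They do not tell look-alikes from the thing itself.
- imaging.find_in(camera, query): "position" ([column, row] in pixels, amid what is visible of it).
- imaging.cut_out(camera, query): "region" (480x640 bool, what is visible of it) and "position" ([column, row] in pixels, amid what is visible of it).
- imaging.tip_of(camera, query): "position" ([column, row] in pixels: a listed point, or the origin of a listed thing).
The state is a dict: "clock": time; "joints": joint angles; "qvel": joint speeds; "tau": joint torques, N m; "tcp_pos": TCP position; "orientation": TCP orientation; "contact_force": force on the tool from outside, world axes, zero at the start; "moment": the same for the moment, N m; "grip_width": finger opening in m.
Only numpy, scipy, OpenCV 4.12 (cv2) and the standard library are available. Lean on these libraries where they do the work, as an engineer would, in place of code of your own. Each camera call takes 0.05 s, during which the arm holds its last target.

TASK

Check the soil penetrometer's large cone for wear in the limit gauge: hold it upright, point down, its widest part level with the jaws, slide it in through the front (go) gap and on until the narrower no-go gap behind stops it, and keep it against that stop for about a second with a light push of about 5 N. Feel your way and never force the gauge; then stand the cone back in its own hole in the wooden rack, all the way down, and let go of it, leaving the small cone, the jar and the tin where they are.

Things in the scene. Friction and masses are not known exactly. Their poses are not given: they have to be found in the camera images.
- cone_centre (a point): large penetrometer cone, steel, 118 mm long, 0.17 kg, point down in the rack. Upwards from its point: 30-degree cone 38 mm long; widest part, a cylinder (land) 20.3 mm across, 10 mm high; straight stub 16 mm across, 70 mm long, to grip. This point: on its axis, 59 mm above the point; z runs up the axis. In the rack its upper 76 mm stand out; it is loose and may lean a degree
- cone_land (a point): point on the large cone's axis at the middle of its widest part (the 20.3 mm land), 43 mm above its point and 16 mm below cone_centre
- gauge: limit snap gauge, fixed: a dark steel C-frame lying level on a grey stand, open towards the robot. Origin on the bench straight below gap_mouth; x points straight into the gap, y left, z up. Stand base x -15 to 133, y -55 to 55 mm, its top 18 mm above the bench. Frame top flat, 87 mm above the bench, with screw heads 3 mm higher; below the gap it is open down to the base
- gap_mouth (a point): middle of the mouth of the go gap, at half height of the 14 mm high jaws, 80 mm above the bench; axes as the gauge. From here: on the right one long flat anvil, face at y -10.9 mm, x 0 to 62; on the left the front (go) button, face at y +10.9, x 0 to 10 mm. So the go gap is 21.8 mm wide. Behind it the left side is open to y +26 as far as the no-go button. Edges are square, parts rigid
- nogo_slot (a point): middle of the slot in the top of the gauge's left arm in which the rear (no-go) button, 'nogo', is locked, wherever it was last set: its front corner is 26 to 50 mm in from gap_mouth (not measured). It is 10 mm long, face at y +7.1 mm from gap_mouth: an 18.0 mm gap to the anvil. A good land stops on that corner, the cone's axis 6 to 8 mm before it, and does not go further
- rack: wooden block, fixed, 62 x 150 x 50 mm (x, y, z), two round holes in a row along its y; origin in the middle of its underside
- rack_hole (a point): middle of the mouth of the large cone's own hole, 21.8 mm across and 42 mm deep, on the block's top 50 mm above the bench, 35 mm along the rack's +y; axes as the rack. With the cone fully down its point rests on the hole's floor and cone_centre is 17 mm above this point
- small_cone_centre (a point): bystander: smaller steel cone (12.8 mm wide, 9.6 mm stub, 80 mm long) in the rack's other hole, 35 mm along the rack's -y, standing 38 mm out of the block; point on its axis half-way up
- jar_centre (a point): bystander: lidded specimen jar, 46 mm in diameter, 62 mm high; its centre
- tin_centre (a point): bystander: lidded aluminium soil tin, 57 mm in diameter, 40 mm high; its centre
Not all that is in view belongs to the job. Leave any blue look-alike of the part that bears cone_centre alone.

How it is judged:
On the way, in this order (a step that is already met when the one before it is completed fails the run):
1. the cone's widest part is in the go gap, between the anvil and the front button, upright and level with the jaws (x of cone_land in the frame of gap_mouth between 0.001 and 0.01 m and y of cone_land in the frame of gap_mouth between -0.0025 and 0.0025 m and z of cone_land in the frame of gap_mouth between -0.006 and 0.006 m and angle between cone_centre's own z axis and vertical below 0.17 rad), for 0.05 s.
2. the cone has gone through the go gap and is held against the no-go button with more than 3 N for 0.6 s (x of cone_land in the frame of gap_mouth between 0.015 and 0.048 m and y of cone_land in the frame of gap_mouth between -0.0025 and 0.0025 m and z of cone_land in the frame of gap_mouth between -0.006 and 0.006 m and angle between cone_centre's own z axis and vertical below 0.17 rad and contact force between cone and nogo above 3 N), for 0.6 s.
At the end, for the whole second after the job is handed in: The large cone stands in its own hole in the rack, within 4 mm sideways and 4 mm of fully down, leaning less than 0.08 rad, at rest and released (horizontal distance between cone_land and rack_hole below 0.004 m and z of cone_centre in the frame of rack_hole below 0.021 m and angle between cone_centre's own z axis and vertical below 0.08 rad and linear speed of cone below 0.02 m/s and contact force between cone and the fingers below 0.05 N); the robot touches nothing.
It fails at once if the gauge is forced: the cone presses on the no-go button with more than 8 N, or anything on the gauge with more than 20 N (contact force between cone and nogo above 8 N or contact force between gauge and anything else above 20 N).
It fails at once if a bystander (small cone, jar or tin) is moved more than 20 mm (distance of any of small_cone_centre, jar_centre, tin_centre from where it was at the start of the episode above 0.02 m).
It also fails if it takes over 72 s, if anything falls off the work surface, if the arm or the gripper's body presses on something with over 40 N, if the wrist force passes 120 N, or if a joint passes its speed limit or range.

## Working session

There is one attempt and no reset: what is moved stays moved. The work goes in short steps, Python scripts to look and compute and a tool call to move; the robot and the scene stay as the last step left them, time stands still between calls to the robot, and variables do not carry over. Pictures are saved under pics/ and viewed, and the job is handed in when it is done.

Besides the shell and the picture viewer there is one more tool, called after "Call:" as name(argument=value, ...), one argument or row to a line, values as JSON. jog_arm: Moves the arm, as the interface text tells. Its arguments: {"type":"object","properties":{"rows":{"type":"array","items":{"type":"object","properties":{"delta_rot":{"type":"array","items":{"type":"number"}},"xyz":{"type":"array","items":{"type":"number"}},"fingers":{"type":"number"}}}},"grip_force":{"type":"number"}},"required":["rows"]}

```bash
ls; mkdir -p pics; cat > h.py <<'E'
import numpy as np, cv2
from bench import r, imaging
from scipy.spatial.transform import Rotation as R
np.set_printoptions(precision=4,suppress=True)
E
python3 - <<'E'
from h import *
print(r.get_obs())
for n in ("scene","side","wrist"):
    f=imaging.grab_frame(n); cv2.imwrite(f"pics/{n}0.png",f); print(n,imaging.camera_info(n))
    for q in ("cone_centre","cone_land","gap_mouth","nogo_slot","rack_hole","small_cone_centre","jar_centre","tin_centre","gauge","rack"):
        print(q,[(np.round(d["position"],1).tolist(),round(d["conf"],2)) for d in imaging.tip_of(n,q)])
print(r.get_obs()["clock"])
E
```

```text
pics
{'clock': 0.0, 'joints': array([-0.1081,  0.4778,  0.0223,  1.5565, -0.0115,  1.1093, -0.0831]), 'qvel': array([ 0.0008, -0.0012,  0.001 ,  0.0003,  0.0002,  0.0007,  0.0015]), 'tau': array([ -0.0005, -59.6444,   1.6077, -28.1195,   0.0124,   0.0094,
         0.    ]), 'tcp_pos': array([ 0.6744, -0.    ,  0.2303]), 'orientation': array([-2.2206, -2.2206,  0.0022]), 'contact_force': array([-0.7086, -0.9975, -0.3555]), 'moment': array([0.0058, 0.001 , 0.0161]), 'grip_width': 0.08539914333429764}
scene {'camera_matrix': array([[548.35  ,   0.    , 323.5253],
       [  0.    , 548.35  , 239.5774],
       [  0.    ,   0.    ,   1.    ]]), 'k1': -0.010918894484289956, 'xyz': array([ 0.8966, -0.5783,  0.8474]), 'attitude': array([-2.347 , -0.6709,  0.2598])}
cone_centre [([256.0, 293.6], 0.83), ([224.4, 270.9], 0.76), ([310.8, 323.1], 0.61), ([180.7, 304.4], 0.55), ([289.7, 244.7], 0.43)]
cone_land [([313.7, 332.4], 0.96), ([220.8, 277.2], 0.81), ([258.4, 296.6], 0.65), ([184.1, 307.3], 0.57)]
gap_mouth [([355.3, 181.5], 0.71), ([245.3, 332.2], 0.52)]
nogo_slot [([375.4, 169.5], 0.93)]
[... 938 characters left out ...]
 0.74)]
tin_centre [([281.9, 305.9], 0.88), ([252.2, 245.1], 0.54)]
gauge [([254.8, 244.7], 0.9)]
rack [([389.4, 391.1], 0.67), ([247.8, 212.6], 0.53)]
wrist {'camera_matrix': array([[347.208 ,   0.    , 323.4184],
       [  0.    , 347.208 , 241.0398],
       [  0.    ,   0.    ,   1.    ]]), 'k1': -0.049686063465828496, 'xyz': array([0.675, 0.078, 0.374]), 'attitude': array([ 2.8332, -0.0001,  0.0006])}
cone_centre [([254.5, 294.8], 0.69), ([142.3, 303.7], 0.58)]
cone_land [([259.7, 304.4], 0.69)]
gap_mouth [([97.9, 27.6], 0.73)]
nogo_slot []
rack_hole [([160.3, 360.8], 0.79)]
small_cone_centre []
jar_centre [([349.1, 196.2], 0.93)]
tin_centre [([123.7, 223.0], 0.83)]
gauge []
rack []
1.65
```

View pics/scene0.png

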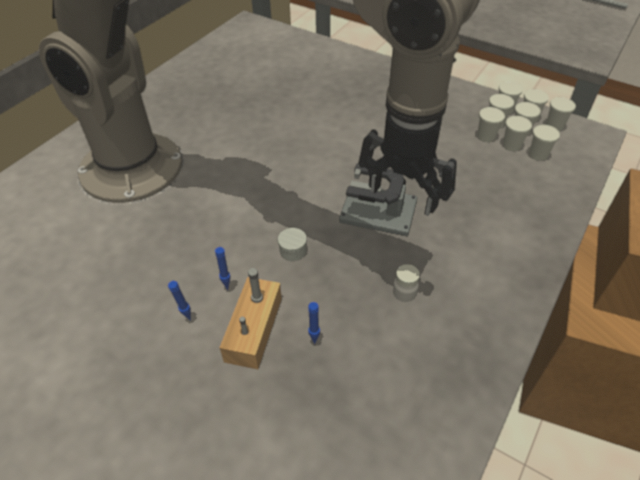

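View pics/side0.png

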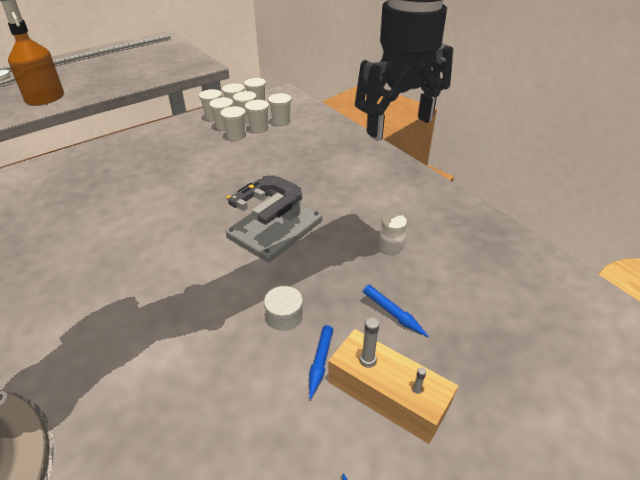

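View pics/wrist0.png

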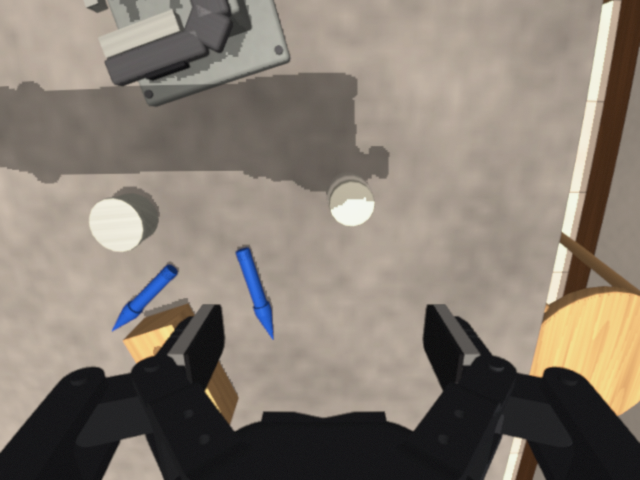

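The scene view shows the large steel cone in the rack at (255,285), the small cone at (244,325), the tin at (293,243), the jar at (406,282) and the gauge partly hidden at about (380,195). The blue look-alikes lie on the bench. In the side view the cone is at (370,342), the gauge mouth at about (246,205) and the rack at (390,385). Next I'll triangulate these.

```bash
cat >> h.py <<'E'
from scipy.optimize import least_squares
def ray(info,px):
    K=np.array(info["camera_matrix"]);p=cv2.undistortPoints(np.array([[px]],float),K,np.array([info["k1"],0,0,0.]))[0,0]
    M=R.from_rotvec(info["attitude"]).as_matrix()
    d=M@np.array([p[0],p[1],1]);return np.array(info["xyz"]),d/np.linalg.norm(d)
def tri(obs):
    A=np.zeros((3,3));b=np.zeros(3);rs=[]
    for i,p in obs:
        o,d=ray(i,p);P=np.eye(3)-np.outer(d,d);A+=P;b+=P@o;rs.append((o,d))
    x=np.linalg.solve(A,b)
    return x,[float(np.linalg.norm((np.eye(3)-np.outer(d,d))@(x-o)))*1e3 for o,d in rs]
def atz(info,px,z):
    o,d=ray(info,px);return o+d*(z-o[2])/d[2]
def proj(info,X):
    rv=R.from_rotvec(info["attitude"]).inv()
    t=-rv.apply(info["xyz"])
    return cv2.projectPoints(np.array([X],float),rv.as_rotvec(),t,np.array(info["camera_matrix"]),np.array([info["k1"],0,0,0.]))[0][0,0]
E
python3 - <<'E'
from h import *
s=imaging.camera_info("scene");d=imaging.camera_info("side");w=imaging.camera_info("wrist")
print("land/hole",tri([(s,(258.4,296.6)),(d,(367.5,358.8))]))
print("centre",tri([(s,(256,293.6)),(d,(370.3,352))]))
print("top",tri([(s,(253.5,270.5)),(d,(372,323))]))
print("small", tri([(s,(246,331)),(d,(414,388.3))]))
print("jar",tri([(s,(405,283)),(d,(391,233.5)),(w,(349,196))]))
print("tin",tri([(s,(293.9,246.4)),(d,(281.9,306)),(w,(123.7,223))]))
print("nogo",tri([(s,(375.4,169.5)),(d,(249.2,187.6))]))
print("gap",tri([(s,(355.3,181.5)),(d,(245.9,209.2))]), tri([(s,(355.3,181.5)),(d,(245.9,209.2)),(w,(97.9,27.6))]))
for px in [(335,333),(329,365),(435,433),(457,388)]: print(atz(d,px,0.05 ))
for px in [(247,282),(281,285),(255,366),(222,354)]: print(atz(s,px,0.05 ))
# gauge base corners
print("base")
for px in [(227,234),(267,256),(322,215)]: print(atz(d,px,0.018))
for px in [(341,222),(409,232),(417,195)]: print(atz(s,px,0.018))
E
python3 - <<'E'
import cv2
a=cv2.imread('pics/scene0.png');b=cv2.imread('pics/side0.png')
cv2.imwrite('pics/z1.png',cv2.hconcat([cv2.resize(a[140:260,330:430],(400,480),interpolation=2),cv2.resize(b[160:270,210:310+1],(400,480),interpolation=2)]))
cv2.imwrite('pics/z2.png',cv2.hconcat([cv2.resize(a[255:375,210:310],(400,480),interpolation=2),cv2.resize(b[310:450,320:460],(400,480),interpolation=2)]))
E
```

```text
land/hole (array([ 0.4965, -0.1664,  0.0501]), [0.8580481867946271, 0.8580481867944768])
centre (array([ 0.4972, -0.1704,  0.0668]), [0.674950748527554, 0.6749507485276173])
top (array([ 0.4957, -0.1672,  0.1251]), [1.2262441164222488, 1.2262441164223015])
small (array([ 0.5182, -0.2309,  0.0448]), [0.23590517801448482, 0.23590517801455774])
jar (array([0.6997, 0.0148, 0.0298]), [2.180798869660467, 1.1497512093784383, 1.3332375369536222])
tin (array([ 0.4649, -0.0126,  0.0216]), [4.673754380795005, 3.5846838689635914, 2.443667623356652])
nogo (array([0.5299, 0.2014, 0.0884]), [1.089612092286963, 1.0896120922870023])
gap (array([0.5038, 0.1655, 0.0731]), [3.0518089420149814, 3.0518089420151018]) (array([0.5028, 0.1591, 0.0784]), [4.820372581281527, 3.5963393502062537, 2.8485879791502278])
[ 0.4865 -0.1109  0.05  ]
[ 0.4511 -0.1465  0.05  ]
[ 0.496  -0.2876  0.05  ]
[ 0.5582 -0.2629  0.05  ]
[ 0.4595 -0.1503  0.05  ]
[ 0.5157 -0.1234  0.05  ]
[ 0.5727 -0.2779  0.05  ]
[ 0.5138 -0.289   0.05  ]
base
[0.4713 0.1929 0.018 ]
[0.5015 0.1021 0.018 ]
[0.6409 0.1399 0.018 ]
[0.5134 0.0923 0.018 ]
[0.645  0.1411 0.018 ]
[0.6122 0.2469 0.018 ]
```

View pics/z1.png

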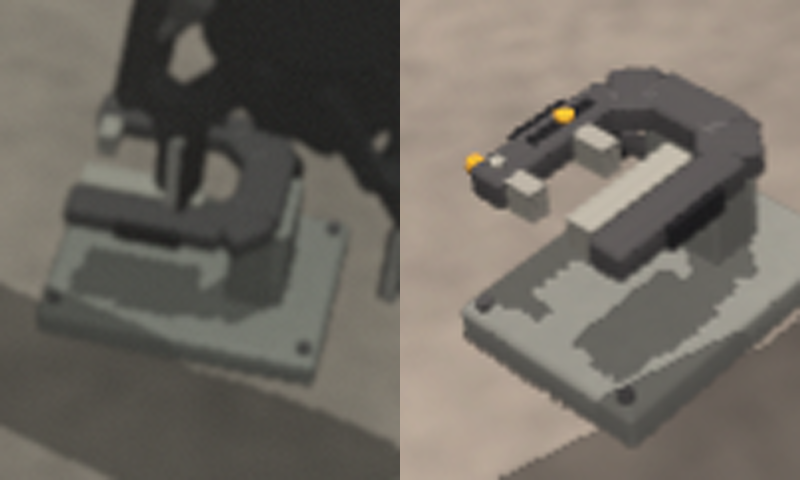

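View pics/z2.png

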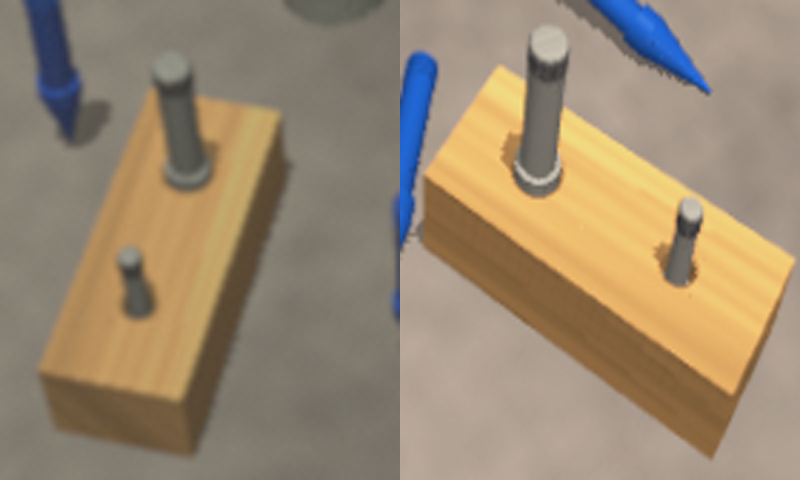

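The rack and the gauge are both yawed about 18°, so jaws opening along their x axes suit both. I'll move over the gauge for a close wrist view.

Call:
jog_arm(
  rows=[
    {"xyz": [2.5, -2.6, -0.4], "delta_rot": [0, 0, -4], "fingers": 0},
    {"xyz": [5, -5.2, -0.8], "delta_rot": [0, 0, -8], "fingers": 0},
    {"xyz": [7.5, -7.8, -1.2], "delta_rot": [0, 0, -12], "fingers": 0},
    {"xyz": [10, -10.4, -1.6], "delta_rot": [0, 0, -16], "fingers": 0},
    {"xyz": [12.2, -12.8, -2.0], "delta_rot": [0, 0, -18], "fingers": 0},
  ],
)

```text
clock: 2.07
tcp_pos: [0.5454, 0.1236, 0.2516]
orientation: [-1.841, -2.546, -0.001]
contact_force: [-0.7, 1.0, -1.1]
grip_width: 0.0852
```

```bash
cat >> h.py <<'E'
def st():
    o=r.get_obs();M=R.from_rotvec(o["orientation"]).as_matrix()
    print("t",round(o["clock"],2),"tcp",o["tcp_pos"],"toolx",M[:,0],"tooly",M[:,1],"F",o["contact_force"],"w",round(o["grip_width"],4));return o,M
E
python3 - <<'E'
from h import *
st()
i=imaging.camera_info("wrist");f=imaging.grab_frame("wrist"); cv2.imwrite("pics/wrist1.png",f);print(i["xyz"],i["attitude"])
for q in ("gap_mouth","nogo_slot","gauge"):
    print(q,[(np.round(d["position"],1).tolist(),round(d["conf"],2)) for d in imaging.tip_of("wrist",q)])
f=imaging.grab_frame("side"); cv2.imwrite("pics/side1.png",f)
f=imaging.grab_frame("scene"); cv2.imwrite("pics/scene1.png",f)
st()
E
```

```text
t 2.07 tcp [0.5454 0.1236 0.2516] toolx [-0.3132  0.9497  0.0003] tooly [0.9497 0.3132 0.0002] F [-0.7     0.9518 -1.1484] w 0.0852
[0.5211 0.1976 0.3943] [2.8006 0.4498 0.0704]
gap_mouth [([286.7, 164.8], 0.82)]
nogo_slot [([340.7, 128.5], 0.73), ([416.4, 331.1], 0.16)]
gauge [([294.7, 158.8], 0.82)]
t 2.37 tcp [0.5478 0.1209 0.2514] toolx [-0.3072  0.9517 -0.0007] tooly [0.9517 0.3072 0.0004] F [-0.3174 -0.8081 -1.024 ] w 0.0855
```

View pics/wrist1.png

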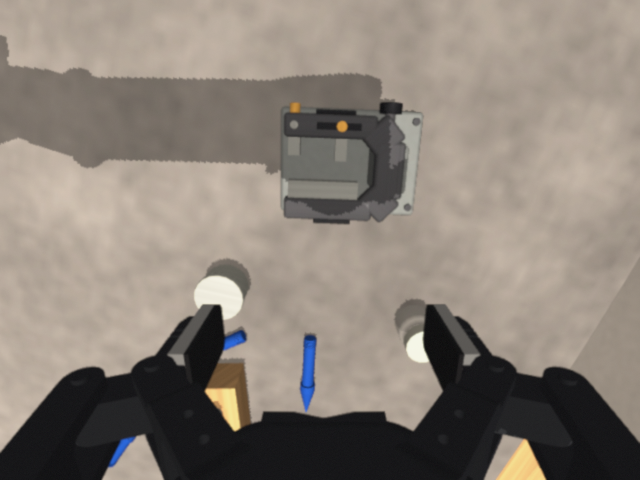

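```bash
python3 - <<'E'
import cv2
a=cv2.imread('pics/wrist1.png');b=cv2.imread('pics/side1.png')
cv2.imwrite('pics/z3.png',cv2.resize(a[95:230,265:435],None,fx=4.7,fy=4.4,interpolation=2))
c=cv2.imread('pics/scene1.png')
cv2.imwrite('pics/z4.png',cv2.hconcat([cv2.resize(c[140:250,330:430],(400,440),interpolation=2),cv2.resize(b[160:270,210:310],(400,440),interpolation=2)]))
E
```

```text
(no output)
```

View pics/z3.png

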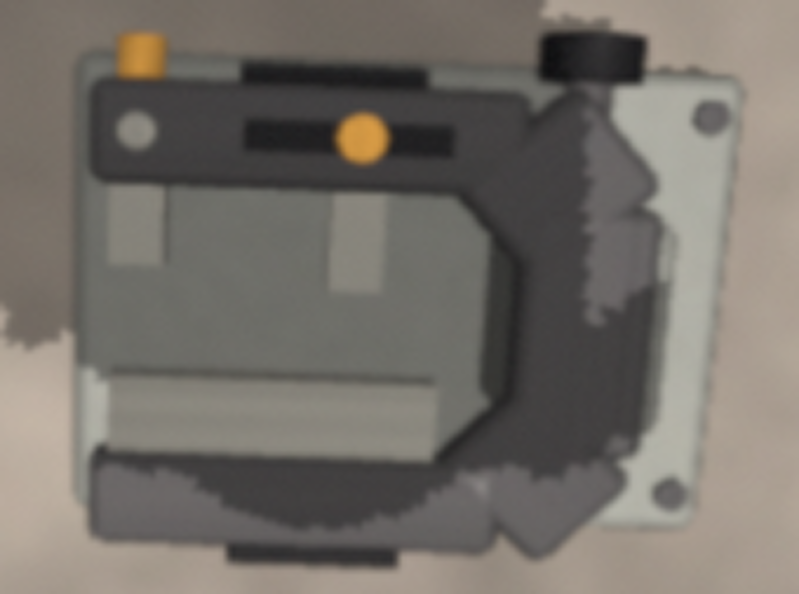

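View pics/z4.png

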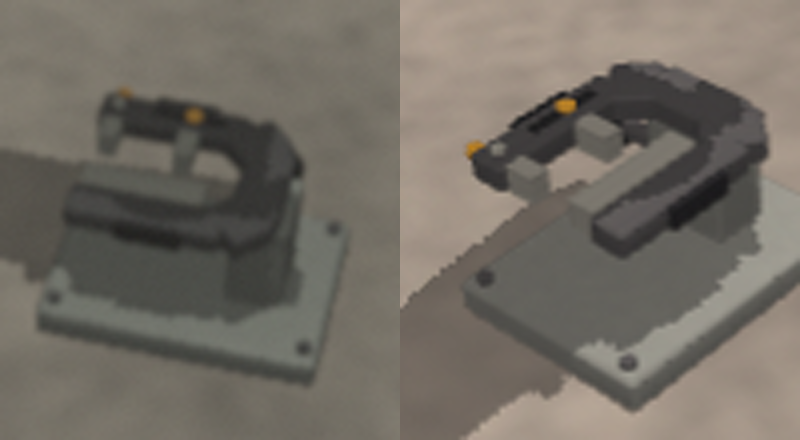

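```bash
python3 - <<'E'
from h import *
i=imaging.camera_info("wrist");i=dict(i);i["xyz"]=np.array([0.5211,0.1976,0.3943]);i["attitude"]=np.array([2.8006,0.4498,0.0704])
z=lambda u,v:(265+(u+.5)/4.7-.5,95+(v+.5)/4.4-.5)
pts=[((0,10.9),z(107,265)),((10,10.9),z(165,265)),((0,-10.9),z(108,373)),((62,-10.9),z(437,380))]
W=np.array([atz(i,p,.087)[:2] for _,p in pts]);M=np.array([m for m,_ in pts])/1e3
def res(p):
    c,s=np.cos(p[2]),np.sin(p[2]);return (M@np.array([[c,s],[-s,c]])+p[:2]-W).ravel()
q=least_squares(res,[.5,.16,.3]).x;print(q,np.degrees(q[2]),res(q)*1e3)
for u,v in((330,292),(383,293)):
    w=atz(i,z(u,v),.087)[:2]-q[:2];c,s=np.cos(q[2]),np.sin(q[2]);print("nogo local",np.array([c*w[0]+s*w[1],-s*w[0]+c*w[1]])*1e3)
# base top corners check
for p in [(283,108),(422.5,112),(411,215)]:
    w=atz(i,p,.018)[:2]-q[:2];print("base",np.array([c*w[0]+s*w[1],-s*w[0]+c*w[1]])*1e3)
def g(x,y,z):return np.array([q[0]+c*x-s*y,q[1]+s*x+c*y,z])
for n in("side","scene"):
    k=imaging.camera_info(n);a=cv2.imread(f"pics/{n}1.png")
    a=cv2.resize(a,None,fx=4,fy=4,interpolation=2)
    for P in [(0,.0109,.087),(.01,.0109,.087),(0,-.0109,.087),(.062,-.0109,.087),(.042,.0071,.087),(.052,.0071,.087),(-.015,-.055,.018),(.133,-.055,.018),(-.015,.055,.018)]:
        u=proj(k,g(*P));cv2.circle(a,(int(u[0]*4+2),int(u[1]*4+2)),2,(0,0,255),-1)
    o=(160*4,210*4) if n=="side" else (140*4,330*4)
    cv2.imwrite(f"pics/ov_{n}.png",a[o[0]:o[0]+480,o[1]:o[1]+480])
E
python3 -c "
import cv2;cv2.imwrite('pics/ov.png',cv2.resize(cv2.hconcat([cv2.imread('pics/ov_side.png'),cv2.imread('pics/ov_scene.png')]),(800,400)))"
```

```text
[0.501  0.1591 0.2978] 17.062759187288975 [-0.0091  0.3624 -0.5834 -0.0217  0.1785 -0.2708  0.4141 -0.0699]
nogo local [41.0243  6.1596]
nogo local [50.8152  6.1796]
base [-11.089   52.7962]
base [132.0176  52.3221]
base [130.1079 -56.4093]
```

View pics/ov.png

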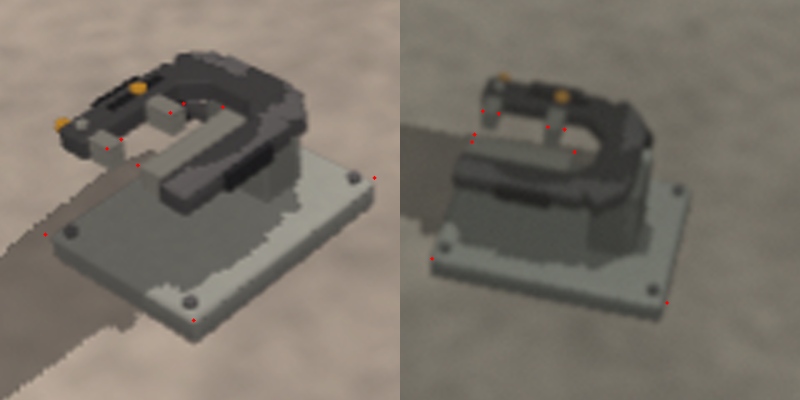

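Call:
jog_arm(
  rows=[
    {"xyz": [-3, -1.6, 0.2], "delta_rot": [0, 0, 0.8], "fingers": 0},
    {"xyz": [-6.3, -3.3, 0.4], "delta_rot": [0, 0, 0.8], "fingers": 0},
    {"xyz": [-9.6, -5.1, 0.6], "delta_rot": [0, 0, 0.8], "fingers": 0},
    {"xyz": [-12.9, -6.8, 0.8], "delta_rot": [0, 0, 0.8], "fingers": 0},
    {"xyz": [-16.2, -8.6, 1], "delta_rot": [0, 0, 0.8], "fingers": 0},
  ],
)

```text
clock: 2.78
tcp_pos: [0.5157, -0.063, 0.2411]
orientation: [1.869, 2.523, -0.001]
contact_force: [1.4, -0.6, 0.5]
grip_width: 0.0858
```

```bash
python3 - <<'E'
from h import *
o,M=st()
print(M.T@(np.array([0.497,-0.168,0.20])-o["tcp_pos"])*100)
E
```

```text
t 2.78 tcp [ 0.5157 -0.063   0.2411] toolx [-0.2913  0.9566 -0.0011] tooly [0.9566 0.2913 0.0003] F [ 1.4167 -0.5939  0.4709] w 0.0858
[-9.4978 -4.8464  4.1237]
```

Call:
jog_arm(
  rows=[
    {"xyz": [-3, -1.5, 1], "fingers": 0},
    {"xyz": [-6.3, -3.2, 2.2], "fingers": 0},
    {"xyz": [-9.5, -4.8, 3.5], "fingers": 0},
    {"xyz": [-9.5, -4.8, 4.1], "fingers": 0},
    {"xyz": [-9.5, -4.8, 4.1], "fingers": 0},
  ],
)

```text
$.rows[0]: bad value
```

```bash
python3 - <<'E'
from h import *
o,M=st()
i=imaging.camera_info("wrist");f=imaging.grab_frame("wrist"); cv2.imwrite("pics/wrist2.png",f);print(i["xyz"],i["attitude"])
for q in ("cone_centre","cone_land","rack_hole","small_cone_centre"):
    for d in imaging.tip_of("wrist",q): print(q,np.round(d["position"],1),round(d["conf"],2))
E
```

```text
t 2.78 tcp [ 0.5157 -0.063   0.2411] toolx [-0.2913  0.9566 -0.0011] tooly [0.9566 0.2913 0.0003] F [ 1.4167 -0.5939  0.4709] w 0.0858
[0.493  0.0118 0.3837] [2.8038 0.4173 0.0658]
cone_centre [271.2 307.1] 0.79
cone_centre [263.6 233.7] 0.74
cone_centre [383.5 257.6] 0.57
cone_land [252.8 238.4] 0.85
cone_land [276.9 297.8] 0.69
cone_land [377.4 269.3] 0.66
cone_land [170.8 348.3] 0.56
rack_hole [274.9 298.8] 0.85
small_cone_centre [284.4 353.2] 0.66
```

View pics/wrist2.png

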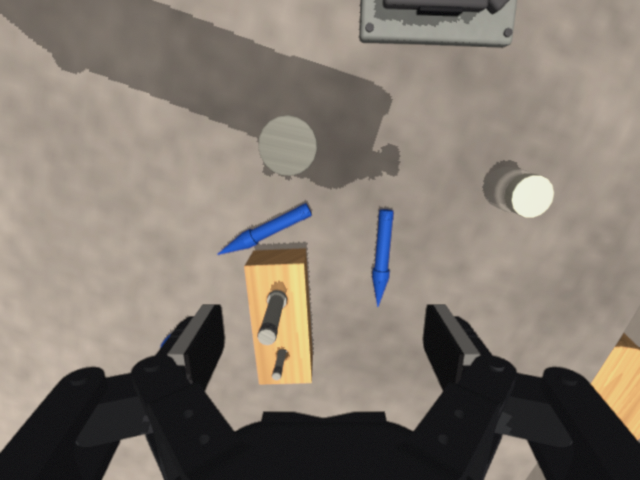

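The wrist view shows the rack at (280,315), the cone's land at about (276,298) and its top at (268,336). The blue look-alikes are clear of it. The move was refused because delta_rot was missing, so I'll work out the position and resend.

```bash
python3 - <<'E'
from h import *
i=dict(imaging.camera_info("wrist"));i["xyz"]=np.array([0.493,0.0118,0.3837]);i["attitude"]=np.array([2.8038,0.4173,0.0658])
print(atz(i,(276.5,298),.053),atz(i,(268,336.5),.126))
for p in [(248,265),(304,263),(311,383),(259,384)]: print(atz(i,p,.05))
s=imaging.camera_info("scene");d=imaging.camera_info("side")
print("3cam land",tri([(s,(258.4,296.6)),(d,(367.5,358.8)),(i,(276.9,297.8))]))
print("3cam top",tri([(s,(253.5,270.5)),(d,(372,323)),(i,(268,336.5))]))
E
```

```text
[ 0.4949 -0.1643  0.053 ] [ 0.4967 -0.1633  0.126 ]
[ 0.4572 -0.1379  0.05  ]
[ 0.512  -0.1188  0.05  ]
[ 0.5612 -0.2617  0.05  ]
[ 0.5032 -0.2812  0.05  ]
3cam land (array([ 0.496 , -0.1661,  0.0496]), [0.821331103532913, 1.1237326776657337, 0.7846265091161971])
3cam top (array([ 0.4961, -0.1661,  0.1234]), [1.6006331730941732, 1.521790978799165, 1.0622759233182602])
```

Call:
jog_arm(
  rows=[
    {"xyz": [-3, -1.5, 1], "delta_rot": [0, 0, 0], "fingers": 0},
    {"xyz": [-6.3, -3.2, 2.2], "delta_rot": [0, 0, 0], "fingers": 0},
    {"xyz": [-9.5, -4.8, 3.5], "delta_rot": [0, 0, 0], "fingers": 0},
    {"xyz": [-9.5, -4.8, 4.1], "delta_rot": [0, 0, 0], "fingers": 0},
    {"xyz": [-9.5, -4.8, 4.1], "delta_rot": [0, 0, 0], "fingers": 0},
  ],
)

```text
clock: 3.45
tcp_pos: [0.4971, -0.1662, 0.1987]
orientation: [-1.872, -2.521, 0.002]
contact_force: [0.3, 1.5, -0.3]
grip_width: 0.085
```

```bash
python3 - <<'E'
from h import *
o,M=st()
i=imaging.camera_info("wrist");f=imaging.grab_frame("wrist"); cv2.imwrite("pics/wrist3.png",f);print(i["xyz"],i["attitude"])
for q in ("cone_centre","cone_land","rack_hole"):
    for d in imaging.tip_of("wrist",q): print(q,np.round(d["position"],1),round(d["conf"],2))
E
```

```text
t 3.45 tcp [ 0.4971 -0.1662  0.1987] toolx [-0.289   0.9573  0.0007] tooly [ 0.9573  0.289  -0.0023] F [ 0.3018  1.469  -0.3294] w 0.085
[ 0.475  -0.0916  0.3414] [2.8056 0.4147 0.0613]
cone_centre [178.6 306. ] 0.98
cone_centre [444.6 183.8] 0.8
cone_centre [319.5 229.5] 0.75
cone_centre [299.7 148. ] 0.7
cone_land [284.1 155.1] 0.89
cone_land [319.9 224.1] 0.78
cone_land [443.6 198.2] 0.68
cone_land [183.4 296.5] 0.63
rack_hole [323.  225.2] 0.7
```

View pics/wrist3.png

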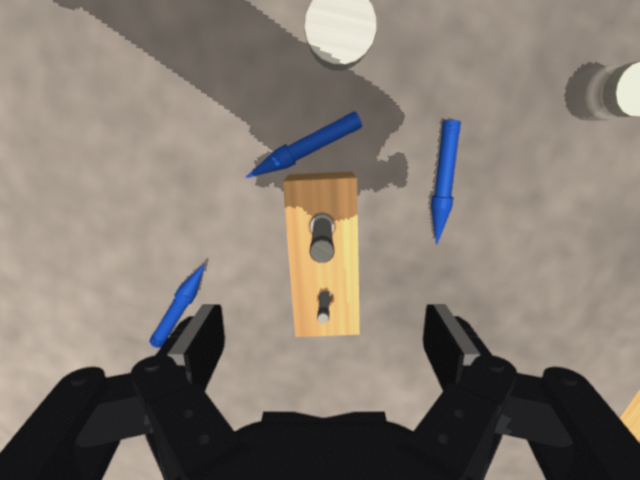

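```bash
python3 - <<'E'
from h import *
i=dict(imaging.camera_info("wrist"));i["xyz"]=np.array([ 0.475,-0.0916,0.3414]);i["attitude"]=np.array([2.8056,0.4147,0.0613])
print(atz(i,(322.5,223),.056),atz(i,(320.5,252),.126), proj(i,[.496,-.166,.053]),proj(i,[.496,-.166,.126]))
o,M=st()
for t in [(.4955,-.1655,.079)]: print(M.T@(np.array(t)-o["tcp_pos"])*100)
E
```

```text
[ 0.4953 -0.1635  0.056 ] [ 0.4947 -0.1651  0.126 ] [322.5042 225.055 ] [321.9912 253.7733]
t 3.65 tcp [ 0.4991 -0.1634  0.2008] toolx [-0.2947  0.9556 -0.0003] tooly [0.9556 0.2947 0.0015] F [ 0.2074 -0.0696  0.4376] w 0.0854
[-0.0924 -0.4275 12.1768]
```

Call:
jog_arm(
  rows=[
    {"xyz": [-0.1, -0.4, 3], "delta_rot": [0, 0, 0], "fingers": 0},
    {"xyz": [-0.1, -0.4, 6], "delta_rot": [0, 0, 0], "fingers": 0},
    {"xyz": [-0.1, -0.4, 9], "delta_rot": [0, 0, 0], "fingers": 0},
    {"xyz": [-0.1, -0.4, 11.5], "delta_rot": [0, 0, 0], "fingers": 0},
    {"xyz": [-0.1, -0.4, 12.2], "delta_rot": [0, 0, 0], "fingers": 0},
  ],
)

```text
clock: 4.07
tcp_pos: [0.4944, -0.1633, 0.0759]
orientation: [-1.86, -2.528, 0.0]
contact_force: [-0.0, 0.4, -0.1]
grip_width: 0.0853
```

```bash
python3 - <<'E'
from h import *
for k in range(3):
    o,M=st(); f=imaging.grab_frame("wrist")
    print(o["qvel"])
cv2.imwrite("pics/wrist4.png",f)
E
```

```text
t 4.07 tcp [ 0.4944 -0.1633  0.0759] toolx [-0.2974  0.9547  0.0026] tooly [ 0.9547  0.2975 -0.0021] F [-0.0292  0.4198 -0.118 ] w 0.0853
[ 0.013   0.0908 -0.0034  0.0072 -0.0062 -0.1155  0.0051]
t 4.12 tcp [ 0.4946 -0.1636  0.0764] toolx [-0.2971  0.9548  0.0024] tooly [ 0.9548  0.2971 -0.0022] F [-0.0092  0.3922 -0.3636] w 0.0858
[ 0.0028 -0.0504  0.0093 -0.0318  0.004   0.0556 -0.0009]
t 4.17 tcp [ 0.4956 -0.1642  0.0781] toolx [-0.2965  0.955   0.0012] tooly [ 0.955   0.2965 -0.0002] F [0.1037 0.0478 1.4625] w 0.0854
[ 0.0063 -0.0397  0.0105 -0.0337  0.0027  0.0199  0.0011]
```

View pics/wrist4.png

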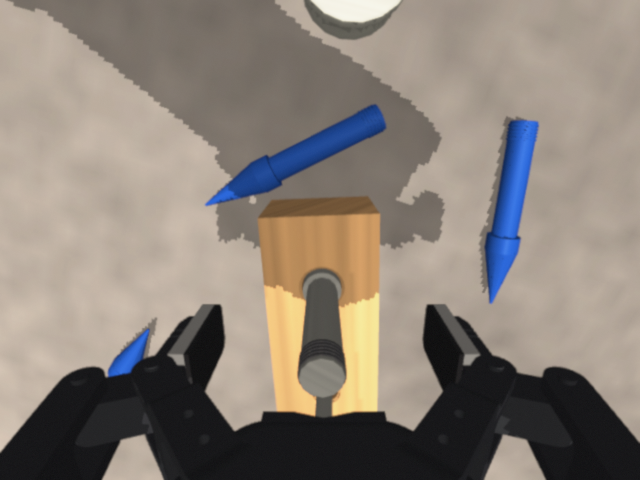

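```bash
python3 - <<'E'
from h import *
o,M=st()
i=imaging.camera_info("wrist")
print(i["xyz"],i["attitude"])
print("top",atz(i,(322,371),.126),"land",atz(i,(322,285),.056))
print(proj(i,o["tcp_pos"]-M[:,2]*.019),proj(i,o["tcp_pos"]-M[:,2]*.047), proj(i,o["tcp_pos"]+M[:,2]*.023))
for k in range(2):
    imaging.grab_frame("wrist");st()
E
```

```text
t 4.22 tcp [ 0.4966 -0.1647  0.0794] toolx [-0.2961  0.9552 -0.0002] tooly [0.9552 0.2961 0.002 ] F [-0.3023 -0.675   0.4161] w 0.0856
[ 0.4733 -0.0903  0.2221] [2.804  0.4242 0.0691]
top [ 0.4956 -0.1629  0.126 ] land [ 0.4958 -0.1641  0.056 ]
[323.019  330.8123] [322.9455 376.6997] [323.0899 286.8208]
t 4.27 tcp [ 0.4972 -0.1651  0.0802] toolx [-0.2957  0.9553 -0.0011] tooly [0.9553 0.2957 0.0036] F [-0.0455  0.2605  0.3675] w 0.0854
t 4.32 tcp [ 0.4974 -0.1654  0.0805] toolx [-0.2955  0.9554 -0.0016] tooly [0.9553 0.2955 0.0043] F [-0.6684  0.1495  0.2435] w 0.0853
```

Call:
jog_arm(
  rows=[
    {"xyz": [0, 0, 0], "delta_rot": [0, 0, 0], "fingers": 0.3},
    {"xyz": [0, 0, 0], "delta_rot": [0, 0, 0], "fingers": 0.6},
    {"xyz": [0, 0, 0], "delta_rot": [0, 0, 0], "fingers": 0.9},
    {"xyz": [0, 0, 0], "delta_rot": [0, 0, 0], "fingers": 1},
    {"xyz": [0, 0, 0], "delta_rot": [0, 0, 0], "fingers": 1},
  ],
  grip_force=80,
)

```text
clock: 4.73
tcp_pos: [0.4975, -0.1655, 0.0808]
orientation: [1.862, 2.525, 0.004]
contact_force: [-0.4, 0.1, -0.7]
grip_width: 0.0253
```

```bash
python3 - <<'E'
from h import *
for k in range(4):
    st(); f=imaging.grab_frame("wrist")
cv2.imwrite("pics/wrist5.png",f)
E
```

```text
t 4.73 tcp [ 0.4975 -0.1655  0.0808] toolx [-0.2952  0.9554 -0.0019] tooly [0.9554 0.2952 0.0047] F [-0.4068  0.1013 -0.6826] w 0.0253
t 4.78 tcp [ 0.4973 -0.1654  0.0807] toolx [-0.2953  0.9554 -0.0017] tooly [0.9554 0.2953 0.0044] F [-1.4349  0.1333  0.8732] w 0.0176
t 4.83 tcp [ 0.4965 -0.1658  0.0805] toolx [-0.2952  0.9554 -0.0014] tooly [0.9554 0.2952 0.0026] F [-2.5151 -1.4745  3.2008] w 0.0143
t 4.88 tcp [ 0.4966 -0.1659  0.0805] toolx [-0.2949  0.9555 -0.0016] tooly [0.9555 0.2949 0.0029] F [-3.1284 -1.1234  3.2034] w 0.0142
```

View pics/wrist5.png

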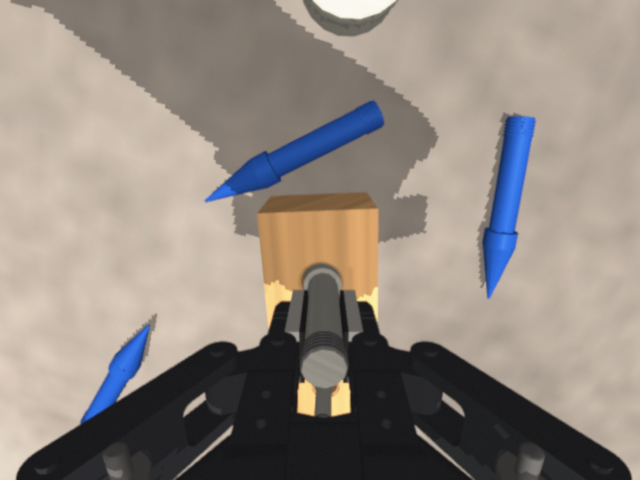

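Call:
jog_arm(
  rows=[
    {"xyz": [0, 0, -1.5], "delta_rot": [0, 0, 0], "fingers": 1},
    {"xyz": [0, 0, -3.5], "delta_rot": [0, 0, 0], "fingers": 1},
    {"xyz": [0, 0, -6], "delta_rot": [0, 0, 0], "fingers": 1},
    {"xyz": [0, 0, -8.5], "delta_rot": [0, 0, 0], "fingers": 1},
    {"xyz": [0, 0, -10], "delta_rot": [0, 0, 0], "fingers": 1},
  ],
  grip_force=100,
)

```text
clock: 5.35
tcp_pos: [0.4971, -0.1658, 0.1826]
orientation: [1.862, 2.524, 0.004]
contact_force: [0.1, 1.2, -1.9]
grip_width: 0.0136
```

```bash
python3 - <<'E'
from h import *
for k in range(2):
    o,M=st(); f=imaging.grab_frame("wrist")
cv2.imwrite("pics/wrist6.png",f)
q=(.5015,.1585,np.radians(17.1));c,s=np.cos(q[2]),np.sin(q[2])
t=np.array([q[0]-.045*c,q[1]-.045*s,.180]);print(t,M.T@(t-o["tcp_pos"])*100)
E
```

```text
t 5.35 tcp [ 0.4971 -0.1658  0.1826] toolx [-0.2948  0.9556 -0.0024] tooly [0.9555 0.2948 0.0052] F [ 0.0761  1.1625 -1.915 ] w 0.0136
t 5.4 tcp [ 0.4985 -0.1662  0.1848] toolx [-0.2947  0.9556 -0.0043] tooly [0.9556 0.2947 0.0086] F [ 1.3446 -0.1809  0.7883] w 0.0136
[0.4585 0.1453 0.18  ] [30.9489  5.3485  0.3886]
```

View pics/wrist6.png

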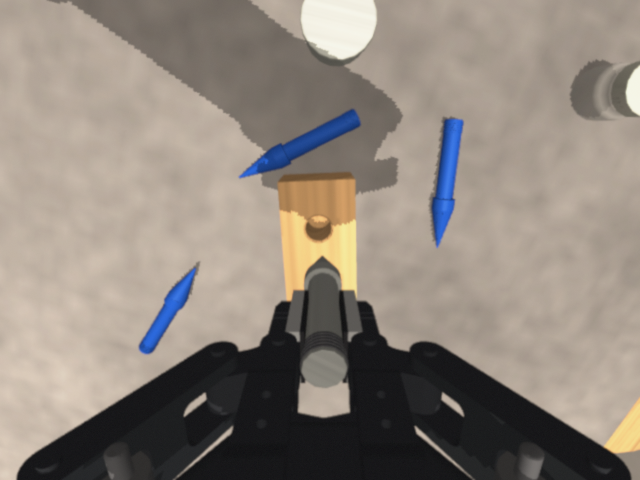

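Call:
jog_arm(
  rows=[
    {"xyz": [2, 0.3, 0], "delta_rot": [0, 0, 0], "fingers": 1},
    {"xyz": [5.3, 0.9, 0], "delta_rot": [0, 0, 0], "fingers": 1},
    {"xyz": [8.6, 1.5, 0], "delta_rot": [0, 0, 0], "fingers": 1},
    {"xyz": [12, 2, 0], "delta_rot": [0, 0, 0], "fingers": 1},
    {"xyz": [15.5, 2.7, 0], "delta_rot": [0, 0, 0], "fingers": 1},
  ],
)

```text
clock: 5.87
tcp_pos: [0.4766, -0.0089, 0.1807]
orientation: [1.863, 2.522, 0.004]
contact_force: [1.6, -0.9, -2.2]
grip_width: 0.0136
```

```bash
python3 - <<'E'
from h import *
o,M=st()
t=np.array([.4585,.1453,.175]);print(t,M.T@(t-o["tcp_pos"])*100)
E
```

```text
t 5.87 tcp [ 0.4766 -0.0089  0.1807] toolx [-0.294   0.9558 -0.0032] tooly [0.9558 0.2941 0.0053] F [ 1.5795 -0.9272 -2.2312] w 0.0136
[0.4585 0.1453 0.175 ] [15.2692  2.8003  0.5368]
```

Call:
jog_arm(
  rows=[
    {"xyz": [3.3, 0.6, 0.2], "delta_rot": [0, 0, 0], "fingers": 1},
    {"xyz": [6.6, 1.2, 0.4], "delta_rot": [0, 0, 0], "fingers": 1},
    {"xyz": [10, 1.8, 0.5], "delta_rot": [0, 0, 0], "fingers": 1},
    {"xyz": [13.3, 2.4, 0.5], "delta_rot": [0, 0, 0], "fingers": 1},
    {"xyz": [15.3, 2.8, 0.5], "delta_rot": [0, 0, 0], "fingers": 1},
  ],
)

```text
clock: 6.28
tcp_pos: [0.4565, 0.1494, 0.1737]
orientation: [1.86, 2.528, 0.003]
contact_force: [-0.1, -0.5, -2.1]
grip_width: 0.0139
```

```bash
python3 - <<'E'
from h import *
imaging.grab_frame("side");imaging.grab_frame("side")
o,M=st()
i=imaging.camera_info("wrist");f=imaging.grab_frame("wrist"); cv2.imwrite("pics/wrist7.png",f);print(i["xyz"],i["attitude"])
t=np.array([.4585,.1453,.110]);print(t,M.T@(t-o["tcp_pos"])*100)
E
```

```text
t 6.38 tcp [0.4568 0.1501 0.1739] toolx [-0.3009  0.9537 -0.0012] tooly [0.9537 0.3009 0.0039] F [ 0.1676  0.0123 -2.5274] w 0.0138
[0.4329 0.2245 0.3165] [2.8023 0.4307 0.0731]
[0.4585 0.1453 0.11  ] [-0.4968 -0.0103  6.3923]
```

View pics/wrist7.png

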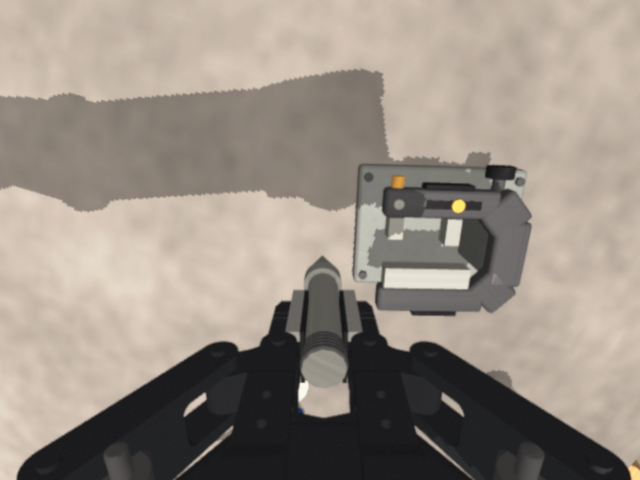

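Call:
jog_arm(
  rows=[
    {"xyz": [-0.3, 0, 1.5], "delta_rot": [0, 0, 0], "fingers": 1},
    {"xyz": [-0.5, 0, 3.2], "delta_rot": [0, 0, 0], "fingers": 1},
    {"xyz": [-0.5, 0, 5], "delta_rot": [0, 0, 0], "fingers": 1},
    {"xyz": [-0.5, 0, 6], "delta_rot": [0, 0, 0], "fingers": 1},
    {"xyz": [-0.5, 0, 6.3], "delta_rot": [0, 0, 0], "fingers": 1},
  ],
)

```text
clock: 6.85
tcp_pos: [0.4574, 0.1406, 0.1085]
orientation: [1.862, 2.528, -0.005]
contact_force: [-0.5, -0.5, -1.7]
grip_width: 0.0136
```

```bash
python3 - <<'E'
from h import *
import pickle
imaging.grab_frame("side");imaging.grab_frame("side");imaging.grab_frame("side")
st();o,M=st()
i=imaging.camera_info("wrist");f=imaging.grab_frame("wrist"); cv2.imwrite("pics/wrist8.png",f);print(i["xyz"],i["attitude"])
pickle.dump((o,i),open("w8.pkl","wb"))
cv2.imwrite("pics/side8.png",imaging.grab_frame("side"))
st()
cv2.imwrite("pics/z8.png",cv2.resize(f[150:350,280:560],None,fx=2.85,fy=2.85,interpolation=2))
E
```

```text
t 7.0 tcp [0.4591 0.142  0.1109] toolx [-0.2974  0.9547 -0.0027] tooly [0.9547 0.2974 0.0029] F [ 0.9376  0.4677 -2.0244] w 0.0136
t 7.0 tcp [0.4591 0.142  0.1109] toolx [-0.2974  0.9547 -0.0027] tooly [0.9547 0.2974 0.0029] F [ 0.9376  0.4677 -2.0244] w 0.0136
[0.4355 0.2168 0.2534] [2.8014 0.4256 0.0712]
t 7.1 tcp [0.4596 0.1425 0.1116] toolx [-0.2978  0.9546 -0.0025] tooly [0.9546 0.2978 0.0046] F [ 0.2411 -0.1086 -1.3805] w 0.0137
```

View pics/z8.png

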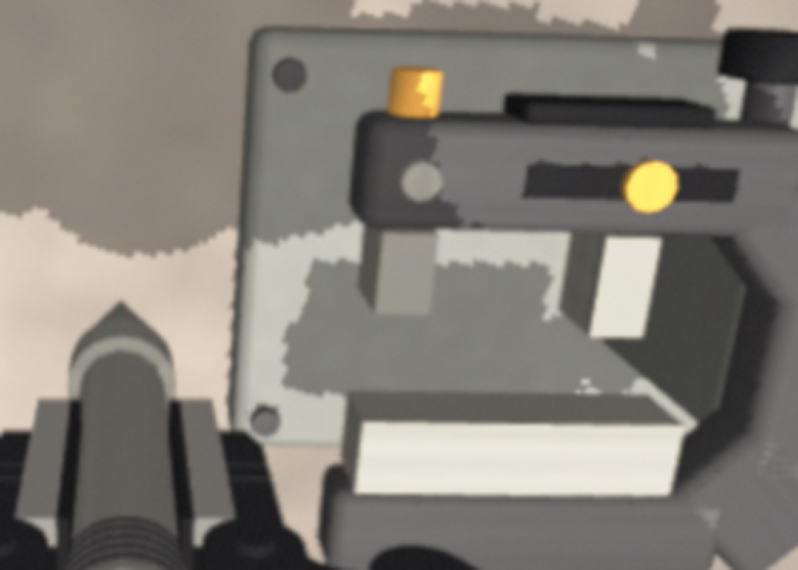

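View pics/side8.png

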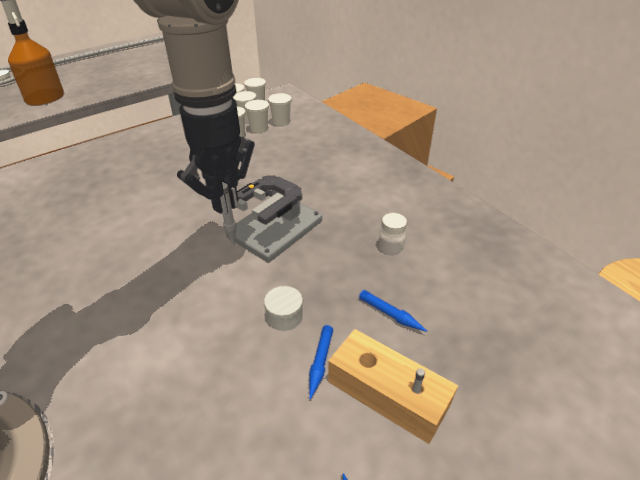

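```bash
python3 - <<'E'
from h import *
import pickle
o,i=pickle.load(open("w8.pkl","rb"));M=R.from_rotvec(o["orientation"]).as_matrix()
f=cv2.imread("pics/wrist8.png")
z=lambda u,v:(280+(u+.5)/2.85-.5,150+(v+.5)/2.85-.5)
pts=[((0,10.9),z(375,313)),((10,10.9),z(432,314.5)),((0,-10.9),z(358,422)),((62,-10.9),z(682,428))]
W=np.array([atz(i,p,.087)[:2] for _,p in pts]);Q=np.array([m for m,_ in pts])/1e3
def res(p):
    c,s=np.cos(p[2]),np.sin(p[2]);return (Q@np.array([[c,s],[-s,c]])+p[:2]-W).ravel()
q=least_squares(res,[.5,.16,.3]).x;print(q,np.degrees(q[2]),res(q)*1e3)
c,s=np.cos(q[2]),np.sin(q[2])
loc=lambda w:np.array([c*(w[0]-q[0])+s*(w[1]-q[1]),-s*(w[0]-q[0])+c*(w[1]-q[1])])*1e3
for u,v in((588,337.5),(646,337.5)): print("nogo",loc(atz(i,z(u,v),.087)))
print("tcp loc",loc(o["tcp_pos"]))
# held cone: nominal on tool axis; draw land top circle, point for tool offsets
S=8;x0,y0=295,245
a=cv2.resize(f[y0:y0+75,x0:x0+60],None,fx=S,fy=S,interpolation=2)
b=a.copy()
th=np.linspace(0,2*np.pi,200)
for (off,col) in [((0,0),(0,0,255))]:
    C=o["tcp_pos"]+M[:,0]*off[0]+M[:,1]*off[1]
    for zz,rr in((.0245,.01015),(.0345,.01015),(.0725,.0003)):
        for t in th:
            p=proj(i,C+M[:,2]*zz+rr*(np.cos(t)*M[:,0]+np.sin(t)*M[:,1]));u=(p-[x0,y0]+.5)*S
            cv2.circle(b,(int(u[0]),int(u[1])),1,col,-1)
cv2.imwrite("pics/z9.png",cv2.resize(cv2.hconcat([a,b]),(800,500)))
E
```

```text
[0.5008 0.1592 0.2672] 15.307507054508475 [-0.097   0.036  -0.4932 -0.1183  0.5496  0.2893  0.0407 -0.207 ]
nogo [40.1277  7.2944]
nogo [51.0963  7.6156]
tcp loc [-44.7895  -5.5461]
```

View pics/z9.png

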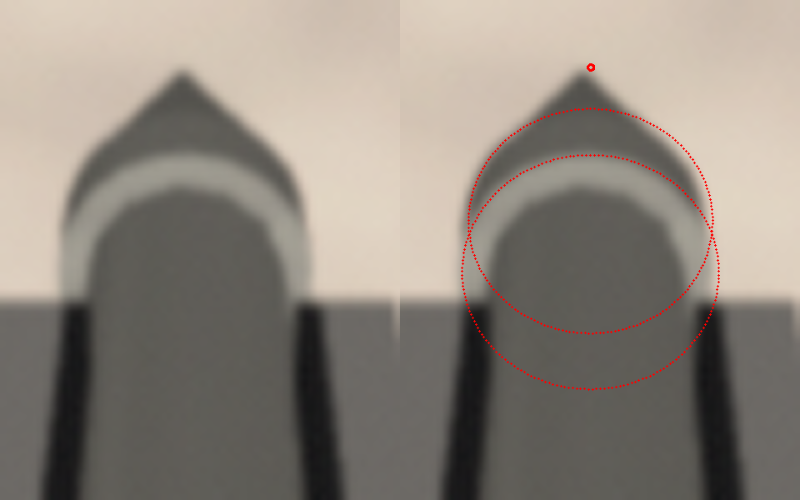

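The land ring matches the nominal held-cone model to within 0.5 mm. The cone is 45 mm in front of the mouth and about 5 mm right of the gap centre. I'll move closer and measure again.

Call:
jog_arm(
  rows=[
    {"xyz": [0.4, 0.6, 0.1], "delta_rot": [0, 0, 0.5], "fingers": 1},
    {"xyz": [0.45, 1.4, 0.2], "delta_rot": [0, 0, 1.1], "fingers": 1},
    {"xyz": [0.45, 2.2, 0.2], "delta_rot": [0, 0, 1.1], "fingers": 1},
    {"xyz": [0.45, 2.8, 0.2], "delta_rot": [0, 0, 1.1], "fingers": 1},
    {"xyz": [0.45, 3, 0.2], "delta_rot": [0, 0, 1.1], "fingers": 1},
  ],
)

```text
clock: 7.52
tcp_pos: [0.4886, 0.1565, 0.11]
orientation: [1.882, 2.508, 0.006]
contact_force: [-0.0, 0.3, -2.7]
grip_width: 0.0135
```

```bash
python3 - <<'E'
from h import *
import pickle
for k in range(4): imaging.grab_frame("side")
o,M=st()
i=imaging.camera_info("wrist");f=imaging.grab_frame("wrist"); cv2.imwrite("pics/wrist9.png",f);print(i["xyz"],i["attitude"])
pickle.dump((o,i),open("w9.pkl","wb"))
st()
cv2.imwrite("pics/z10.png",cv2.resize(f[190:340,290:490],None,fx=4,fy=4,interpolation=2))
E
```

```text
t 7.72 tcp [0.4866 0.1556 0.1096] toolx [-0.2794  0.9602 -0.0025] tooly [0.9602 0.2794 0.004 ] F [-0.3684 -0.6219 -1.5205] w 0.0135
[0.4643 0.2307 0.252 ] [2.8052 0.3989 0.0685]
t 7.77 tcp [0.4865 0.1556 0.1096] toolx [-0.2794  0.9602 -0.0026] tooly [0.9602 0.2794 0.004 ] F [ 0.394  -0.0472 -1.9002] w 0.0142
```

View pics/z10.png

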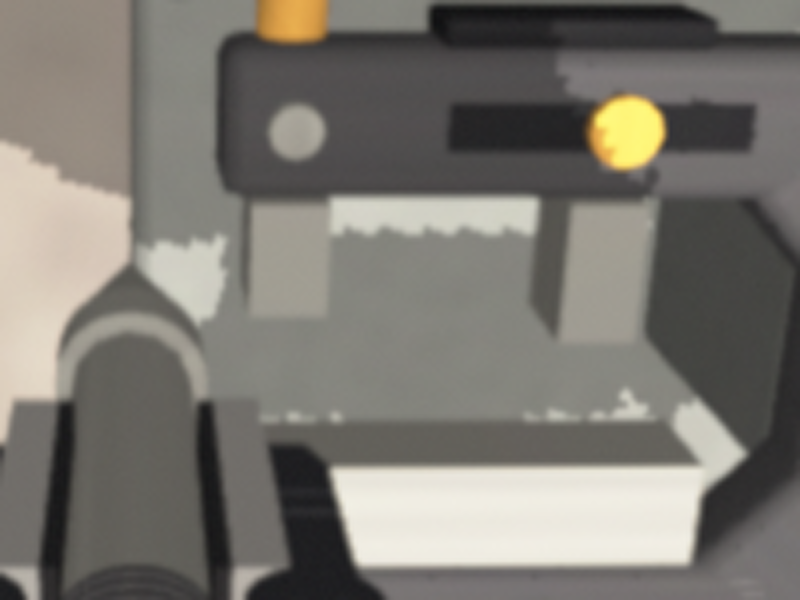

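```bash
cat > meas.py <<'E'
from h import *
import pickle
def meas(pk,S,x0,y0,go,nogo,anvR,anvL=None,extra=0):
    o,i=pickle.load(open(pk,"rb"));M=R.from_rotvec(o["orientation"]).as_matrix()
    z=lambda p:(x0+(p[0]+.5)/S-.5,y0+(p[1]+.5)/S-.5)
    T=lambda p:M.T@(atz(i,z(p),.087)-o["tcp_pos"])*1e3
    for n,p in go+nogo+anvR: print(n,T(p)[:2])
E
python3 - <<'E'
from meas import *
meas("w9.pkl",4,290,190,[("goL",(249,318)),("goR",(328,318))],[("ngL",(559,342)),("ngR",(640,343))],[("anvR",(700,466)),("anvL",(332,466))])
o,i=pickle.load(open("w9.pkl","rb"));M=R.from_rotvec(o["orientation"]).as_matrix()
f=cv2.imread("pics/wrist9.png")
S=8;x0,y0=295,245
a=cv2.resize(f[y0:y0+75,x0:x0+60],None,fx=S,fy=S,interpolation=2);b=a.copy()
for zz,rr in((.0245,.01015),(.0345,.01015),(.0725,.0003),(.0245,.008)):
    for t in np.linspace(0,2*np.pi,200):
        p=proj(i,o["tcp_pos"]+M[:,2]*zz+rr*(np.cos(t)*M[:,0]+np.sin(t)*M[:,1]));u=(p-[x0,y0]+.5)*S
        cv2.circle(b,(int(u[0]),int(u[1])),1,(0,0,255),-1)
cv2.imwrite("pics/z11.png",cv2.resize(cv2.hconcat([a,b]),(800,500)))
E
```

```text
goL [10.1506 14.7636]
goR [10.1232 24.9204]
ngL [ 6.6512 55.1556]
ngR [ 6.452  65.8352]
anvR [-11.5845  76.1493]
anvL [-11.1803  26.3984]
```

View pics/z11.png

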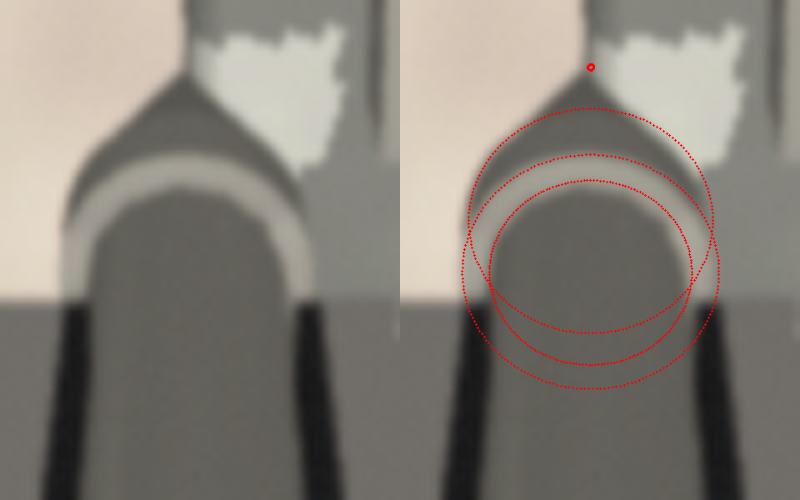

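Gap centre is about −0.4 mm in tool x. The mouth is at 14.8 mm in tool y and the no-go corner about 40 mm further in. I'll advance in small steps and watch the force.

Call:
jog_arm(
  rows=[
    {"xyz": [-0.02, 0.3, 0], "delta_rot": [0, 0, 0.2], "fingers": 1},
    {"xyz": [-0.04, 0.6, 0], "delta_rot": [0, 0, 0.4], "fingers": 1},
    {"xyz": [-0.04, 0.9, 0], "delta_rot": [0, 0, 0.4], "fingers": 1},
    {"xyz": [-0.04, 1.1, 0], "delta_rot": [0, 0, 0.4], "fingers": 1},
    {"xyz": [-0.04, 1.2, 0], "delta_rot": [0, 0, 0.4], "fingers": 1},
  ],
)

```text
clock: 8.18
tcp_pos: [0.4987, 0.1587, 0.1097]
orientation: [1.892, 2.502, 0.003]
contact_force: [0.7, 0.1, -1.8]
grip_width: 0.0139
```

```bash
cat > look.py <<'E'
from h import *
import pickle,sys
n=sys.argv[1]
for k in range(int(sys.argv[2])): imaging.grab_frame("side")
o,M=st()
i=imaging.camera_info("wrist");f=imaging.grab_frame("wrist"); cv2.imwrite(f"pics/w_{n}.png",f)
pickle.dump((o,i),open(f"{n}.pkl","wb"))
g=np.radians(16.0);G=np.array([[np.cos(g),np.sin(g)],[-np.sin(g),np.cos(g)]])
# gap mouth from w9: tool(-0.5,14.76)
o9,_=pickle.load(open("w9.pkl","rb"));M9=R.from_rotvec(o9["orientation"]).as_matrix()
m=o9["tcp_pos"]+M9@np.array([-.0005,.01476,0])
print("land est", o["tcp_pos"]+M[:,2]*.0295,"tcp loc mm",G@(o["tcp_pos"]+M[:,2]*.0295-m)[:2]*1e3,"F loc",G@o["contact_force"][:2])
st()
cv2.imwrite(f"pics/z_{n}.png",cv2.resize(f[190:340,290:490],None,fx=4,fy=4,interpolation=2))
E
python3 look.py a 2
```

```text
t 8.28 tcp [0.4984 0.1586 0.1096] toolx [-0.2726  0.9621 -0.0025] tooly [0.9621 0.2727 0.0041] F [ 1.1761  0.5165 -1.5181] w 0.014
land est [0.4985 0.1586 0.0801] tcp loc mm [-2.5102  0.0276] F loc [1.2729 0.1724]
t 8.33 tcp [0.4982 0.1585 0.1096] toolx [-0.2727  0.9621 -0.0025] tooly [0.9621 0.2727 0.0039] F [-0.0039 -0.0767 -1.8156] w 0.0138
```

View pics/z_a.png

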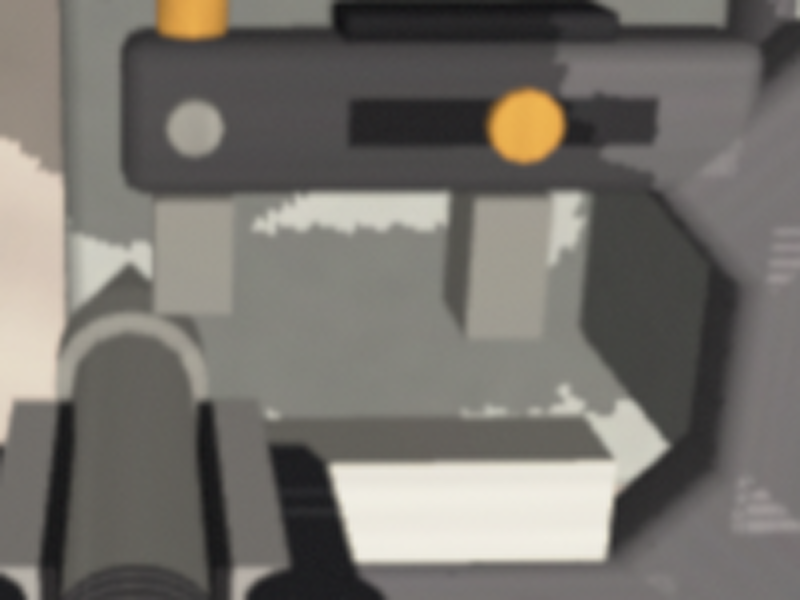

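```bash
python3 - <<'E'
from meas import *
meas("a.pkl",4,290,190,[("goL",(155,314)),("goR",(232,314))],[("ngL",(468,338)),("ngR",(545,338))],[("anvR",(613,459)),("anvL",(330,463))])
E
```

```text
goL [10.7086  2.6771]
goR [10.6879 12.5487]
ngL [ 7.2466 43.2033]
ngR [ 7.2003 53.2629]
anvR [-10.4392  64.1413]
anvL [-10.7591  26.0961]
```

Call:
jog_arm(
  rows=[
    {"xyz": [0, 0.15, 0], "delta_rot": [0, 0, 0], "fingers": 1},
    {"xyz": [0, 0.3, 0], "delta_rot": [0, 0, 0], "fingers": 1},
    {"xyz": [0, 0.45, 0], "delta_rot": [0, 0, 0], "fingers": 1},
    {"xyz": [0, 0.6, 0], "delta_rot": [0, 0, 0], "fingers": 1},
    {"xyz": [0, 0.75, 0], "delta_rot": [0, 0, 0], "fingers": 1},
  ],
)

```text
clock: 8.75
tcp_pos: [0.5055, 0.1606, 0.1096]
orientation: [1.892, 2.503, 0.002]
contact_force: [1.0, -0.3, -2.0]
grip_width: 0.0141
```

```bash
python3 look.py b 1
```

```text
t 8.8 tcp [0.5059 0.1607 0.1097] toolx [-0.2726  0.9621 -0.0025] tooly [0.9621 0.2726 0.0043] F [ 0.5716  0.0666 -1.6617] w 0.0141
land est [0.506  0.1607 0.0802] tcp loc mm [5.2819 0.007 ] F loc [ 0.5678 -0.0936]
t 8.85 tcp [0.5057 0.1607 0.1097] toolx [-0.2727  0.9621 -0.0025] tooly [0.9621 0.2727 0.0042] F [ 0.0702 -0.3857 -0.7846] w 0.0138
```

View pics/z_b.png

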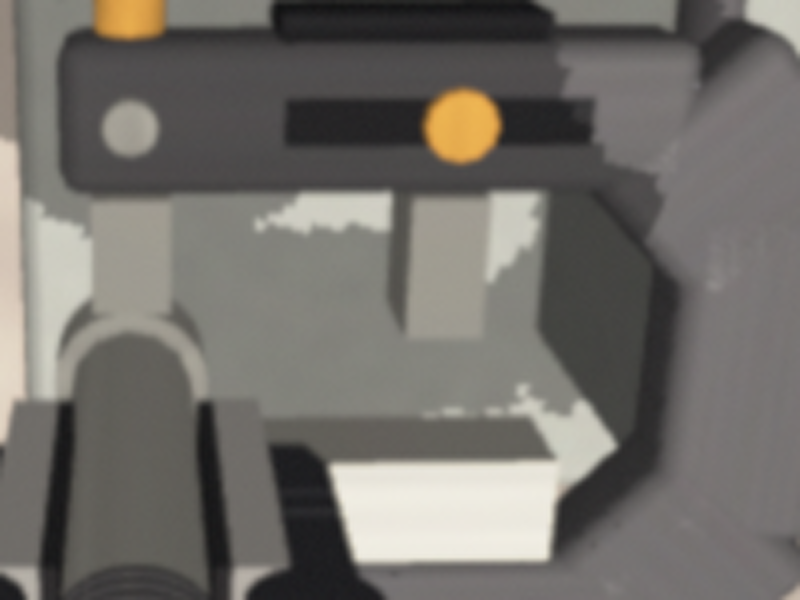

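The land sits centred in the go gap at x ≈ 5 mm with no contact force. Advancing towards the no-go button.

Call:
jog_arm(
  rows=[
    {"xyz": [0, 0.4, 0], "delta_rot": [0, 0, 0], "fingers": 1},
    {"xyz": [0, 0.8, 0], "delta_rot": [0, 0, 0], "fingers": 1},
    {"xyz": [0, 1.2, 0], "delta_rot": [0, 0, 0], "fingers": 1},
    {"xyz": [0, 1.6, 0], "delta_rot": [0, 0, 0], "fingers": 1},
    {"xyz": [0.01, 1.9, 0], "delta_rot": [0, 0, 0], "fingers": 1},
  ],
)

```text
clock: 9.27
tcp_pos: [0.5246, 0.1662, 0.1097]
orientation: [1.892, 2.502, 0.003]
contact_force: [-0.5, -0.4, -1.6]
grip_width: 0.0138
```

```bash
python3 look.py c 3
```

```text
t 9.42 tcp [0.5241 0.166  0.1096] toolx [-0.2726  0.9621 -0.0025] tooly [0.9621 0.2726 0.0041] F [-0.4385 -1.0148 -1.5548] w 0.0144
land est [0.5243 0.166  0.0801] tcp loc mm [24.297   0.0772] F loc [-0.7012 -0.8546]
t 9.47 tcp [0.5239 0.1659 0.1096] toolx [-0.2726  0.9621 -0.0025] tooly [0.9621 0.2726 0.0038] F [ 0.2951 -0.2535 -1.8223] w 0.0137
```

View pics/z_c.png

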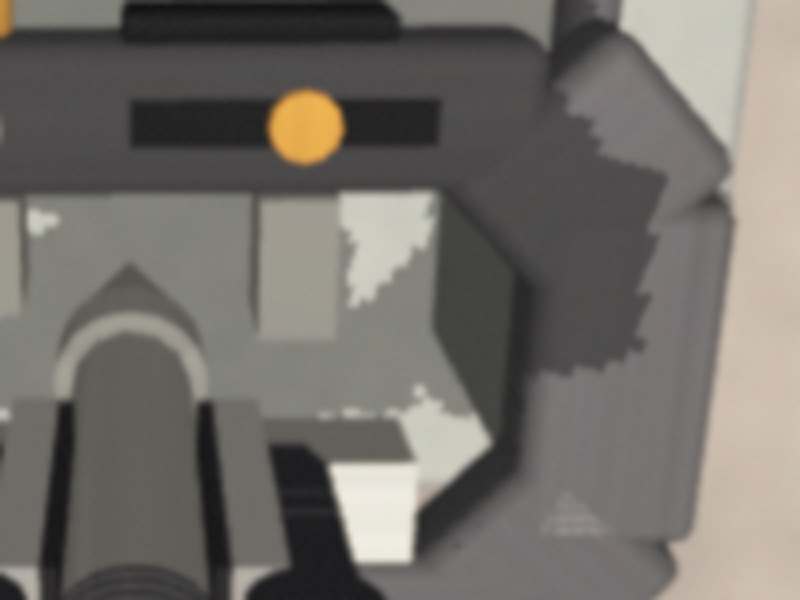

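Call:
jog_arm(
  rows=[
    {"xyz": [0, 0.15, 0], "delta_rot": [0, 0, 0], "fingers": 1},
    {"xyz": [0, 0.3, 0], "delta_rot": [0, 0, 0], "fingers": 1},
    {"xyz": [0, 0.45, 0], "delta_rot": [0, 0, 0], "fingers": 1},
    {"xyz": [0, 0.6, 0], "delta_rot": [0, 0, 0], "fingers": 1},
    {"xyz": [0, 0.7, 0], "delta_rot": [0, 0, 0], "fingers": 1},
  ],
)

```text
clock: 9.88
tcp_pos: [0.5308, 0.1679, 0.1097]
orientation: [1.892, 2.503, 0.003]
contact_force: [0.1, -0.3, -1.4]
grip_width: 0.0137
```

```bash
cat > force.py <<'E'
from h import *
import pickle,sys
g=np.radians(16.0);G=np.array([[np.cos(g),np.sin(g)],[-np.sin(g),np.cos(g)]])
o9,_=pickle.load(open("w9.pkl","rb"));M9=R.from_rotvec(o9["orientation"]).as_matrix()
m=o9["tcp_pos"]+M9@np.array([-.0005,.01476,0])
Fs=[];Ts=[]
for k in range(int(sys.argv[1])):
    o=r.get_obs();Fs.append(np.r_[G@o["contact_force"][:2],o["contact_force"][2],o["moment"]]);p=G@(o["tcp_pos"]-m)[:2]*1e3;Ts.append(np.r_[p,o["tcp_pos"][2]*1e3])
    if k<int(sys.argv[1])-1: imaging.grab_frame("side")
print("t",o["clock"]);print(np.array(Fs)[:,:3],"\nmean",np.mean(Fs,0),"\ntcp",Ts[0],Ts[-1])
E
python3 force.py 6
```

```text
t 10.1333
[[ 0.0564 -0.3429 -1.3971]
 [ 0.8086  0.2917 -1.8132]
 [ 0.221   0.2265 -2.0757]
 [-0.0027  0.0529 -1.481 ]
 [ 1.3398 -0.5668 -1.2594]
 [ 0.1281 -0.0353 -1.2898]] 
mean [ 0.4252 -0.0623 -1.5527  0.0064 -0.0126 -0.0052] 
tcp [ 31.1162   0.1323 109.6594] [ 30.8073   0.0861 109.5914]
```

Call:
jog_arm(
  rows=[
    {"xyz": [0, 0.04, 0], "delta_rot": [0, 0, 0], "fingers": 1},
    {"xyz": [0, 0.08, 0], "delta_rot": [0, 0, 0], "fingers": 1},
    {"xyz": [0, 0.12, 0], "delta_rot": [0, 0, 0], "fingers": 1},
    {"xyz": [0, 0.16, 0], "delta_rot": [0, 0, 0], "fingers": 1},
    {"xyz": [0, 0.2, 0], "delta_rot": [0, 0, 0], "fingers": 1},
  ],
)

```text
clock: 10.55
tcp_pos: [0.5325, 0.1684, 0.1096]
orientation: [1.892, 2.503, 0.002]
contact_force: [0.3, -0.6, -1.5]
grip_width: 0.0136
```

```bash
python3 force.py 5
```

```text
t 10.75
[[ 0.1259 -0.7092 -1.5426]
 [-0.0295  0.2293 -1.9106]
 [ 0.0975  0.5351 -2.3039]
 [-0.2679 -0.0987 -1.2594]
 [-0.299  -0.4017 -1.5671]] 
mean [-0.0746 -0.089  -1.7167  0.0168  0.0088 -0.0012] 
tcp [ 32.8547   0.0799 109.6292] [ 32.8063   0.0919 109.6096]
```

Call:
jog_arm(
  rows=[
    {"xyz": [0, 0.03, 0], "delta_rot": [0, 0, 0], "fingers": 1},
    {"xyz": [0, 0.06, 0], "delta_rot": [0, 0, 0], "fingers": 1},
    {"xyz": [0, 0.09, 0], "delta_rot": [0, 0, 0], "fingers": 1},
    {"xyz": [0, 0.12, 0], "delta_rot": [0, 0, 0], "fingers": 1},
    {"xyz": [0, 0.12, 0], "delta_rot": [0, 0, 0], "fingers": 1},
  ],
)

```text
clock: 11.17
tcp_pos: [0.5337, 0.1687, 0.1096]
orientation: [1.892, 2.503, 0.002]
contact_force: [-0.5, -0.6, -1.5]
grip_width: 0.0138
```

```bash
python3 force.py 5
```

```text
t 11.3667
[[-0.6551 -0.4083 -1.4517]
 [ 0.4098 -0.1049 -1.6331]
 [ 0.2288  1.0652 -0.5613]
 [ 0.2359 -0.3959 -2.1356]
 [-0.3276 -0.5031 -1.9812]] 
mean [-0.0216 -0.0694 -1.5526  0.0087  0.0107  0.0088] 
tcp [ 34.0686   0.0991 109.6175] [ 34.0065   0.076  109.628 ]
```

Call:
jog_arm(
  rows=[
    {"xyz": [0, 0.03, 0], "delta_rot": [0, 0, 0], "fingers": 1},
    {"xyz": [0, 0.06, 0], "delta_rot": [0, 0, 0], "fingers": 1},
    {"xyz": [0, 0.09, 0], "delta_rot": [0, 0, 0], "fingers": 1},
    {"xyz": [0, 0.12, 0], "delta_rot": [0, 0, 0], "fingers": 1},
    {"xyz": [0, 0.12, 0], "delta_rot": [0, 0, 0], "fingers": 1},
  ],
)

```text
clock: 11.78
tcp_pos: [0.5344, 0.1689, 0.1094]
orientation: [1.892, 2.503, 0.001]
contact_force: [-1.2, -1.2, -1.0]
grip_width: 0.014
```

```bash
python3 force.py 5; python3 look.py d 0
```

```text
t 11.9833
[[-1.4502 -0.7944 -1.0289]
 [-1.1726 -0.4976 -1.2124]
 [-1.9714 -0.2361 -1.1758]
 [-1.6134 -0.3829 -1.3466]
 [-2.3243 -0.2347 -1.6943]] 
mean [-1.7064 -0.4292 -1.2916 -0.1634  0.4181  0.0017] 
tcp [ 34.8295   0.0244 109.4497] [ 34.8548   0.005  109.4703]
t 11.98 tcp [0.5344 0.1689 0.1095] toolx [-0.2726  0.9621 -0.0026] tooly [0.9621 0.2726 0.0029] F [-2.1696 -0.8663 -1.6943] w 0.0136
land est [0.5345 0.1688 0.08  ] tcp loc mm [34.9415 -0.073 ] F loc [-2.3243 -0.2347]
t 12.03 tcp [0.5345 0.1689 0.1095] toolx [-0.2726  0.9621 -0.0027] tooly [0.9621 0.2726 0.003 ] F [-1.8695 -0.4872 -2.0447] w 0.0139
```

View pics/z_d.png

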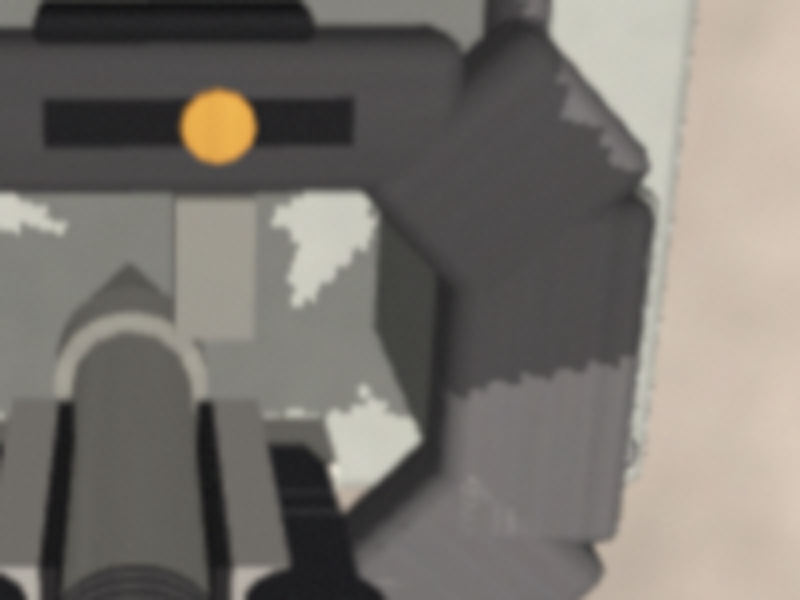

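Contact found at x ≈ 34.9 mm: about 2 N against the stop, and a stiffness of about 5 N/mm. I'll raise the push to about 4 N axial, which is roughly 5 N on the button because of the corner angle, and hold it.

Call:
jog_arm(
  rows=[
    {"xyz": [0, 0.04, 0], "delta_rot": [0, 0, 0], "fingers": 1},
    {"xyz": [0, 0.05, 0], "delta_rot": [0, 0, 0], "fingers": 1},
    {"xyz": [0, 0.06, 0], "delta_rot": [0, 0, 0], "fingers": 1},
    {"xyz": [0, 0.07, 0], "delta_rot": [0, 0, 0], "fingers": 1},
    {"xyz": [0, 0.07, 0], "delta_rot": [0, 0, 0], "fingers": 1},
  ],
)

```text
clock: 12.45
tcp_pos: [0.5347, 0.1689, 0.1093]
orientation: [1.893, 2.503, -0.0]
contact_force: [-2.3, -1.1, -1.0]
grip_width: 0.0137
```

```bash
python3 force.py 6
```

```text
t 12.7
[[-2.5192 -0.4025 -0.9747]
 [-3.2343  0.5411 -1.0076]
 [-3.7503  0.9474 -1.4197]
 [-3.563  -1.053  -1.6851]
 [-3.2716  0.0695 -1.0354]
 [-4.4956  0.0134 -1.199 ]] 
mean [-3.4724  0.0193 -1.2203 -0.3099  0.8702 -0.0159] 
tcp [ 35.1533  -0.014  109.3071] [ 35.2171  -0.0346 109.3273]
```

```bash
cat >> force.py <<'E'
Mm=np.mean(Fs,0)[3:5]-[.0087,.0107];Ml=G@Mm;print("F from moment: x %.2f y %.2f"%(-Ml[1]/.256,Ml[0]/.256))
last=np.mean(Fs[-3:],0)[3:5]-[.0087,.0107];Ml=G@last;print(" last3: x %.2f y %.2f"%(-Ml[1]/.256,Ml[0]/.256))
E
python3 force.py 8
```

```text
t 13.05
[[-4.4956  0.0134 -1.199 ]
 [-3.8793  0.6103 -1.9632]
 [-4.3713 -0.096  -1.8238]
 [-3.4424 -0.6305 -1.5868]
 [-4.4801 -0.0554 -1.5291]
 [-5.1121 -0.8203 -1.7189]
 [-4.7735  0.7406 -1.4778]
 [-4.8623 -0.8008 -0.7864]] 
mean [-4.4271 -0.1298 -1.5106 -0.3736  0.9844  0.0108] 
tcp [ 35.2171  -0.0346 109.3273] [ 35.2711  -0.0433 109.3408]
F from moment: x -4.07 y -0.39
 last3: x -4.27 y -0.42
```

```bash
python3 force.py 5
```

```text
t 13.25
[[-4.8623 -0.8008 -0.7864]
 [-4.6126 -0.9455 -1.6332]
 [-4.2411 -0.4346 -1.3281]
 [-4.5885 -0.4909 -1.1836]
 [-4.0025 -0.5209 -1.6168]] 
mean [-4.4614 -0.6385 -1.3096 -0.4075  1.0689  0.0112] 
tcp [ 35.2711  -0.0433 109.3408] [ 35.3307  -0.0325 109.3538]
F from moment: x -4.42 y -0.42
 last3: x -4.50 y -0.46
```

```bash
python3 force.py 6
```

```text
t 13.5
[[-4.0025 -0.5209 -1.6168]
 [-4.4223 -0.7438 -1.5715]
 [-5.1495 -0.2066 -2.227 ]
 [-5.1384  0.3326 -1.8328]
 [-4.3936 -1.7922 -1.8368]
 [-5.4741 -1.3393 -2.1565]] 
mean [-4.7634 -0.7117 -1.8736 -0.4311  1.1136  0.0137] 
tcp [ 35.3307  -0.0325 109.3538] [ 35.3663  -0.0337 109.3498]
F from moment: x -4.61 y -0.46
 last3: x -4.64 y -0.51
```

```bash
python3 force.py 8
```

```text
t 13.85
[[-5.4741 -1.3393 -2.1565]
 [-4.1212 -0.6176 -1.7409]
 [-5.4957 -0.9832 -2.3327]
 [-5.3714 -0.4158 -2.4837]
 [-4.9432 -0.4812 -2.1989]
 [-4.5273 -0.3372 -2.107 ]
 [-4.3173 -0.4158 -2.4192]
 [-4.7184 -0.2549 -2.4272]] 
mean [-4.8711 -0.6056 -2.2333 -0.4446  1.162   0.005 ] 
tcp [ 35.3663  -0.0337 109.3498] [ 35.4377   0.0148 109.4139]
F from moment: x -4.81 y -0.46
 last3: x -4.86 y -0.47
```

Held about 0.9 s at 4.3–4.9 N axial, with the position steady. Backing off into the open space between the buttons, then lifting clear.

Call:
jog_arm(
  rows=[
    {"xyz": [0, -0.2, 0], "delta_rot": [0, 0, 0], "fingers": 1},
    {"xyz": [0, -0.5, 0], "delta_rot": [0, 0, 0], "fingers": 1},
    {"xyz": [0.05, -0.8, 0], "delta_rot": [0, 0, 0], "fingers": 1},
    {"xyz": [0.1, -1.1, 0], "delta_rot": [0, 0, 0], "fingers": 1},
    {"xyz": [0.1, -1.2, 0], "delta_rot": [0, 0, 0], "fingers": 1},
  ],
)

```text
clock: 14.27
tcp_pos: [0.5232, 0.1671, 0.1097]
orientation: [1.892, 2.503, 0.003]
contact_force: [0.8, 0.1, -1.7]
grip_width: 0.0139
```

```bash
python3 look.py e 2
```

```text
t 14.37 tcp [0.5233 0.1669 0.1096] toolx [-0.2729  0.962  -0.0026] tooly [0.962  0.2729 0.0035] F [ 0.8677 -0.5259 -0.9747] w 0.0138
land est [0.5234 0.1668 0.0801] tcp loc mm [23.6951  1.105 ] F loc [ 0.6891 -0.7447]
t 14.42 tcp [0.5234 0.1668 0.1096] toolx [-0.2727  0.9621 -0.0026] tooly [0.9621 0.2727 0.0034] F [-0.0392 -0.0247 -1.6382] w 0.014
```

View pics/z_e.png

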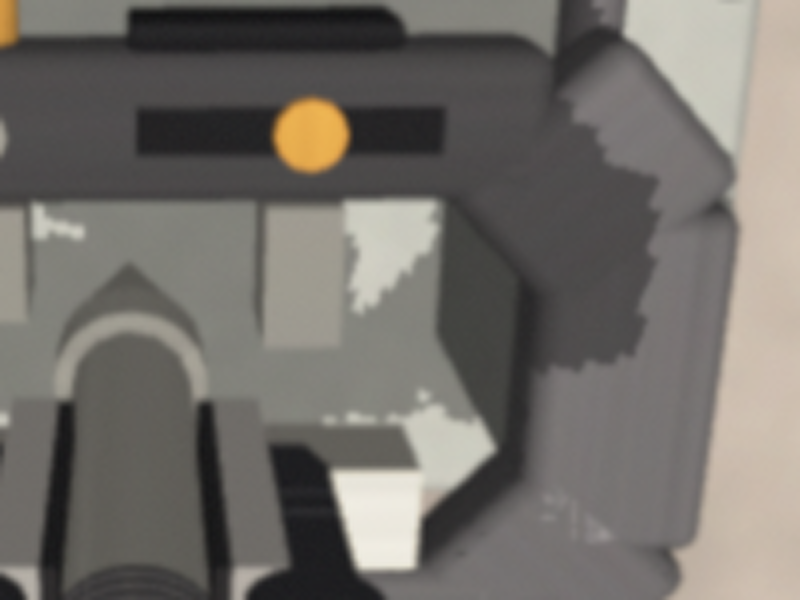

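Call:
jog_arm(
  rows=[
    {"xyz": [0, 0, -1], "delta_rot": [0, 0, 0], "fingers": 1},
    {"xyz": [0, 0, -3], "delta_rot": [0, 0, 0], "fingers": 1},
    {"xyz": [0, 0, -5], "delta_rot": [0, 0, 0], "fingers": 1},
    {"xyz": [0, 0, -7], "delta_rot": [0, 0, 0], "fingers": 1},
    {"xyz": [0, 0, -8.5], "delta_rot": [0, 0, 0], "fingers": 1},
  ],
)

```text
clock: 14.83
tcp_pos: [0.5238, 0.1673, 0.1971]
orientation: [1.891, 2.502, 0.005]
contact_force: [1.3, -0.1, -1.8]
grip_width: 0.0139
```

```bash
python3 - <<'E'
from h import *
imaging.grab_frame("side")
o,M=st()
t=np.array([.4972,-.1655,.1850]);print(M.T@(t-o["tcp_pos"])*100)
E
```

```text
t 14.88 tcp [0.5253 0.1679 0.1998] toolx [-0.2726  0.9621 -0.0017] tooly [0.9621 0.2726 0.0102] F [0.178  0.1675 0.3293] w 0.0138
[-31.3113 -11.8069   1.4102]
```

Call:
jog_arm(
  rows=[
    {"xyz": [-2.5, -1, 0.2], "delta_rot": [0, 0, 0], "fingers": 1},
    {"xyz": [-6, -2.3, 0.4], "delta_rot": [0, 0, 0], "fingers": 1},
    {"xyz": [-9.6, -3.6, 0.6], "delta_rot": [0, 0, 0], "fingers": 1},
    {"xyz": [-13.2, -5, 0.8], "delta_rot": [0, 0, 0], "fingers": 1},
    {"xyz": [-16.8, -6.3, 0.8], "delta_rot": [0, 0, 0], "fingers": 1},
  ],
)

```text
clock: 15.3
tcp_pos: [0.5098, -0.0126, 0.1912]
orientation: [1.89, 2.5, 0.011]
contact_force: [0.7, -0.3, -3.0]
grip_width: 0.0137
```

```bash
python3 - <<'E'
from h import *
o,M=st()
t=np.array([.4957,-.1663,.155]);print(M.T@(t-o["tcp_pos"])*100)
E
```

```text
t 15.3 tcp [ 0.5098 -0.0126  0.1912] toolx [-0.273   0.962  -0.0018] tooly [0.962  0.273  0.0099] F [ 0.6677 -0.2549 -3.0343] w 0.0137
[-14.3974  -5.5911   3.5939]
```

Call:
jog_arm(
  rows=[
    {"xyz": [-3.5, -1.4, 0.4], "delta_rot": [0.2, 0, 0], "fingers": 1},
    {"xyz": [-7, -2.7, 1], "delta_rot": [0.5, 0, 0], "fingers": 1},
    {"xyz": [-10.5, -4.1, 1.8], "delta_rot": [0.5, 0, 0], "fingers": 1},
    {"xyz": [-13.4, -5.2, 2.8], "delta_rot": [0.5, 0, 0], "fingers": 1},
    {"xyz": [-14.4, -5.6, 3.6], "delta_rot": [0.5, 0, 0], "fingers": 1},
  ],
)

```text
clock: 15.72
tcp_pos: [0.4943, -0.1722, 0.1546]
orientation: [1.9, 2.497, -0.003]
contact_force: [-0.1, -1.0, -1.9]
grip_width: 0.0141
```

```bash
sed -i 's/f\[190:340,290:490\]/f[150:340,230:430]/;s/fx=4,fy=4/fx=3,fy=3/' look.py; python3 look.py f 4
```

```text
t 15.92 tcp [ 0.4958 -0.1654  0.1548] toolx [-0.2733  0.9619 -0.0009] tooly [0.9619 0.2733 0.0012] F [ 0.4662  0.7295 -2.3924] w 0.0136
land est [ 0.4958 -0.1654  0.1253] tcp loc mm [ -94.4302 -310.6983] F loc [0.6492 0.5728]
t 15.97 tcp [ 0.4962 -0.1648  0.1551] toolx [-0.2748  0.9615 -0.0011] tooly [0.9615 0.2748 0.0019] F [ 0.4009 -0.1256 -1.934 ] w 0.014
```

View pics/z_f.png

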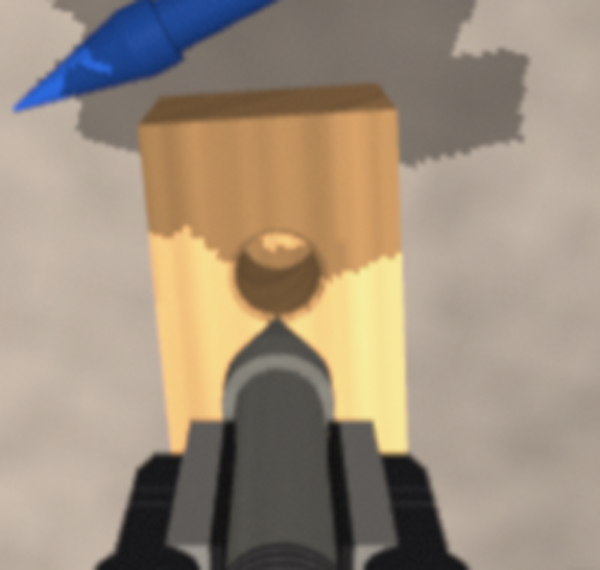

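```bash
python3 - <<'E'
from h import *
import pickle
o,i=pickle.load(open("f.pkl","rb"));M=R.from_rotvec(o["orientation"]).as_matrix()
z=lambda u,v:(230+(u+.5)/3-.5,150+(v+.5)/3-.5)
for p in [(277.5,275),(234,275),(321,275),(277.5,232),(277.5,318)]:
    w=atz(i,z(*p),.05);print(w,M.T@(w-o["tcp_pos"])*1e3)
print("cone point px pred",proj(i,o["tcp_pos"]+M[:,2]*.0725),"seen",z(277,318))
st()
E
```

```text
[ 0.4955 -0.1668  0.05  ] [ -1.1707  -0.765  104.7865]
[ 0.4851 -0.1698  0.05  ] [ -1.1657 -11.6151 104.774 ]
[ 0.5059 -0.1639  0.05  ] [ -1.1757  10.086  104.7991]
[ 0.4925 -0.1561  0.05  ] [  9.9461  -0.7526 104.7765]
[ 0.4986 -0.1778  0.05  ] [-12.5851  -0.7778 104.7968]
cone point px pred [323.1689 254.5637] seen (322.0, 255.66666666666669)
t 15.97 tcp [ 0.4962 -0.1648  0.1551] toolx [-0.2748  0.9615 -0.0011] tooly [0.9615 0.2748 0.0019] F [ 0.4009 -0.1256 -1.934 ] w 0.014
```

Call:
jog_arm(
  rows=[
    {"xyz": [-0.12, -0.08, 0.8], "delta_rot": [0, 0, 0], "fingers": 1},
    {"xyz": [-0.12, -0.08, 2], "delta_rot": [0, 0, 0], "fingers": 1},
    {"xyz": [-0.12, -0.08, 3.4], "delta_rot": [0, 0, 0], "fingers": 1},
    {"xyz": [-0.12, -0.08, 4.8], "delta_rot": [0, 0, 0], "fingers": 1},
    {"xyz": [-0.12, -0.08, 5.4], "delta_rot": [0, 0, 0], "fingers": 1},
  ],
)

```text
clock: 16.38
tcp_pos: [0.4954, -0.1644, 0.0995]
orientation: [1.889, 2.511, 0.001]
contact_force: [0.4, 0.4, -2.3]
grip_width: 0.0138
```

```bash
python3 look.py g 4;python3 -c "
from h import *
o,M=st();print(M.T@(np.array([.4957,-.1662,.0865])-o['tcp_pos'])*100)"
```

```text
t 16.58 tcp [ 0.4964 -0.1656  0.1015] toolx [-0.2757  0.9612 -0.0012] tooly [0.9612 0.2757 0.0025] F [-0.2066 -0.151  -1.0319] w 0.0139
land est [ 0.4965 -0.1656  0.072 ] tcp loc mm [ -93.8295 -311.0768] F loc [-0.2402 -0.0882]
t 16.63 tcp [ 0.4966 -0.1659  0.1018] toolx [-0.2755  0.9613 -0.0017] tooly [0.9613 0.2755 0.0031] F [-0.4613 -0.042  -2.0535] w 0.0137
t 16.63 tcp [ 0.4966 -0.1659  0.1018] toolx [-0.2755  0.9613 -0.0017] tooly [0.9613 0.2755 0.0031] F [-0.4613 -0.042  -2.0535] w 0.0137
[-0.0007 -0.1019  1.5333]
```

View pics/z_g.png

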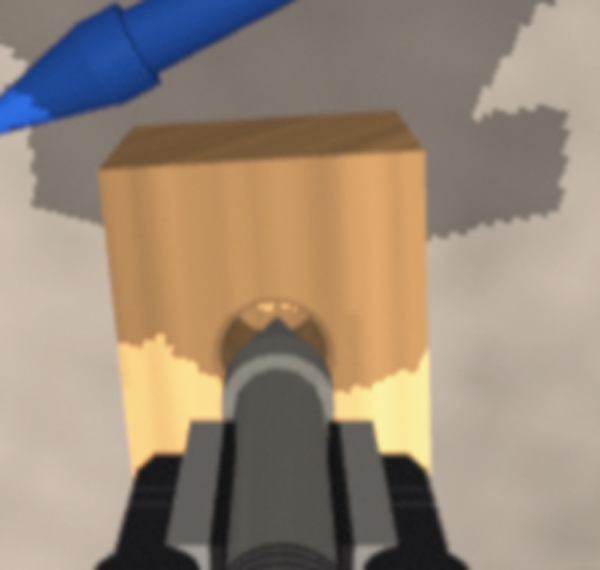

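Call:
jog_arm(
  rows=[
    {"xyz": [0, -0.1, 0.4], "delta_rot": [0.1, 0, 0], "fingers": 1},
    {"xyz": [0, -0.1, 0.8], "delta_rot": [0.1, 0, 0], "fingers": 1},
    {"xyz": [0, -0.1, 1.2], "delta_rot": [0.1, 0, 0], "fingers": 1},
    {"xyz": [0, -0.1, 1.4], "delta_rot": [0.1, 0, 0], "fingers": 1},
    {"xyz": [0, -0.1, 1.4], "delta_rot": [0.1, 0, 0], "fingers": 1},
  ],
)

```text
clock: 17.05
tcp_pos: [0.4953, -0.1661, 0.0872]
orientation: [1.89, 2.508, -0.001]
contact_force: [0.6, -0.1, -2.5]
grip_width: 0.014
```

```bash
python3 look.py h 4
```

```text
t 17.25 tcp [ 0.4958 -0.1663  0.0879] toolx [-0.2754  0.9613 -0.0017] tooly [0.9613 0.2754 0.0014] F [ 0.4254 -0.7439 -2.4115] w 0.014
land est [ 0.4959 -0.1663  0.0584] tcp loc mm [ -94.6219 -311.531 ] F loc [ 0.2039 -0.8324]
t 17.3 tcp [ 0.4958 -0.1663  0.088 ] toolx [-0.2754  0.9613 -0.0018] tooly [0.9613 0.2754 0.0016] F [-0.5085 -0.18   -1.9381] w 0.0136
```

View pics/z_h.png

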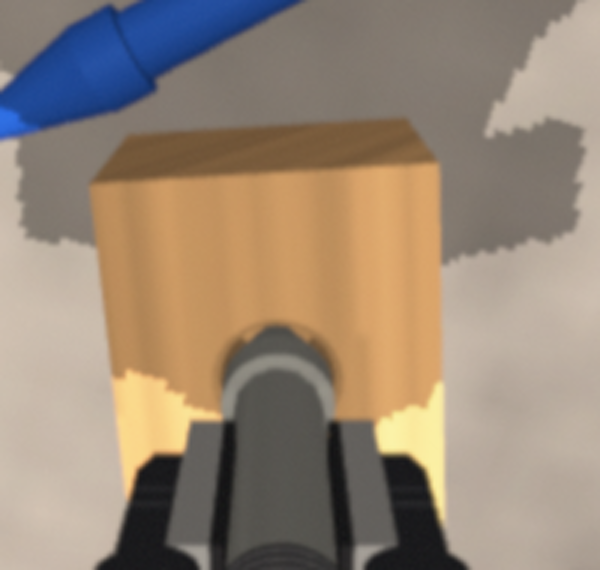

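Call:
jog_arm(
  rows=[
    {"xyz": [0, 0.01, 0.15], "delta_rot": [0, 0, 0], "fingers": 1},
    {"xyz": [0, 0.02, 0.3], "delta_rot": [0, 0, 0], "fingers": 1},
    {"xyz": [0, 0.02, 0.45], "delta_rot": [0, 0, 0], "fingers": 1},
    {"xyz": [0, 0.02, 0.6], "delta_rot": [0, 0, 0], "fingers": 1},
    {"xyz": [0, 0.02, 0.7], "delta_rot": [0, 0, 0], "fingers": 1},
  ],
)

```text
clock: 17.72
tcp_pos: [0.4961, -0.1662, 0.0808]
orientation: [1.89, 2.507, 0.0]
contact_force: [0.6, 0.3, 2.7]
grip_width: 0.0137
```

```bash
python3 look.py i 4
```

```text
t 17.92 tcp [ 0.4961 -0.1662  0.081 ] toolx [-0.2754  0.9613 -0.0018] tooly [0.9613 0.2754 0.0016] F [ 0.0252 -0.0893  0.3933] w 0.0139
land est [ 0.4961 -0.1663  0.0515] tcp loc mm [ -94.3371 -311.56  ] F loc [-0.0004 -0.0928]
t 17.97 tcp [ 0.4961 -0.1662  0.081 ] toolx [-0.2753  0.9614 -0.0018] tooly [0.9614 0.2753 0.0017] F [ 0.4109  0.7293 -0.8969] w 0.0141
```

View pics/z_i.png

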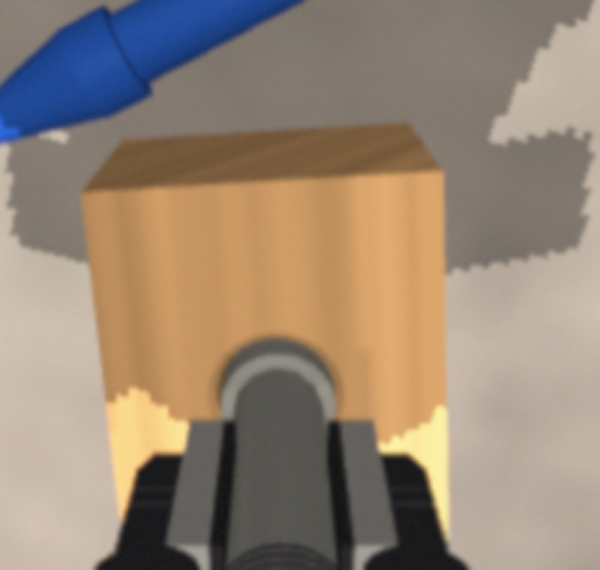

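The cone is down: its weight has come off the wrist and the TCP is at 0.081 m, the same height as when I gripped it. Releasing.

Call:
jog_arm(
  rows=[
    {"xyz": [0, 0, 0], "delta_rot": [0, 0, 0], "fingers": 0.8},
    {"xyz": [0, 0, 0], "delta_rot": [0, 0, 0], "fingers": 0.6},
    {"xyz": [0, 0, 0], "delta_rot": [0, 0, 0], "fingers": 0.3},
    {"xyz": [0, 0, 0], "delta_rot": [0, 0, 0], "fingers": 0},
    {"xyz": [0, 0, 0], "delta_rot": [0, 0, 0], "fingers": 0},
  ],
  grip_force=20,
)

```text
clock: 18.38
tcp_pos: [0.4962, -0.1662, 0.0811]
orientation: [1.889, 2.507, 0.001]
contact_force: [-0.1, 0.4, -0.7]
grip_width: 0.0652
```

```bash
python3 look.py j 3
```

```text
t 18.53 tcp [ 0.4961 -0.1662  0.081 ] toolx [-0.2754  0.9613 -0.0018] tooly [0.9613 0.2754 0.0017] F [-0.3958  0.041   0.5471] w 0.0848
land est [ 0.4962 -0.1662  0.0515] tcp loc mm [ -94.3131 -311.5619] F loc [-0.3692  0.1486]
t 18.58 tcp [ 0.4961 -0.1662  0.081 ] toolx [-0.2753  0.9613 -0.0018] tooly [0.9613 0.2754 0.0017] F [0.318  0.0703 0.3109] w 0.0852
```

View pics/w_j.png

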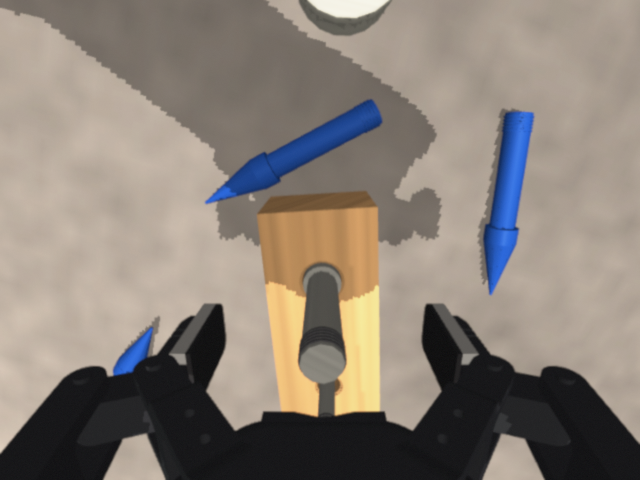

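The jaws are open and the cone stands upright in its hole at (322,315), much as it did before I gripped it. Retreating straight up.

Call:
jog_arm(
  rows=[
    {"xyz": [0, 0, -2], "delta_rot": [0, 0, 0], "fingers": 0},
    {"xyz": [0, 0, -5], "delta_rot": [0, 0, 0], "fingers": 0},
    {"xyz": [0, 0, -8.5], "delta_rot": [0, 0, 0], "fingers": 0},
    {"xyz": [0, 0, -12], "delta_rot": [0, 0, 0], "fingers": 0},
    {"xyz": [0, 0, -14], "delta_rot": [0, 0, 0], "fingers": 0},
  ],
)

```text
clock: 19.0
tcp_pos: [0.4971, -0.1664, 0.2249]
orientation: [1.887, 2.503, 0.004]
contact_force: [0.9, 0.3, -0.2]
grip_width: 0.0855
```

Call:
jog_arm(
  rows=[
    {"xyz": [2, 1, 0], "delta_rot": [0, 0, 0], "fingers": 0},
    {"xyz": [5, 2, 0], "delta_rot": [0, 0, 0], "fingers": 0},
    {"xyz": [8, 3, 0], "delta_rot": [0, 0, 0], "fingers": 0},
    {"xyz": [10, 4, 0], "delta_rot": [0, 0, 0], "fingers": 0},
    {"xyz": [10, 4, 0], "delta_rot": [0, 0, 0], "fingers": 0},
  ],
)

```text
clock: 19.42
tcp_pos: [0.5087, -0.0535, 0.2249]
orientation: [1.878, 2.511, 0.007]
contact_force: [-0.3, 0.0, 0.7]
grip_width: 0.0853
```

```bash
python3 - <<'E'
from h import *
for k in range(3): a=imaging.grab_frame("scene")
b=imaging.grab_frame("side");i=imaging.camera_info("wrist");c=imaging.grab_frame("wrist")
o,M=st()
cv2.imwrite("pics/fin1.png",b);cv2.imwrite("pics/fin2.png",cv2.hconcat([cv2.resize(a[255:375,210:310],(400,480),interpolation=2),cv2.resize(b[310:450,320:460],(400,480),interpolation=2)]))
cv2.imwrite("pics/fin3.png",c)
E
```

```text
t 19.67 tcp [ 0.5077 -0.0608  0.2246] toolx [-0.2731  0.962  -0.0043] tooly [0.962  0.2731 0.0052] F [-0.0695  0.1398  0.0109] w 0.0854
```

View pics/fin2.png

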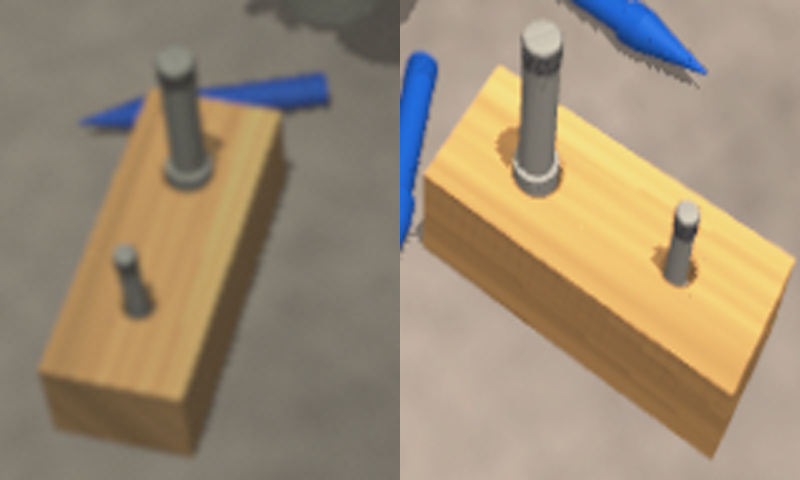

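View pics/fin1.png

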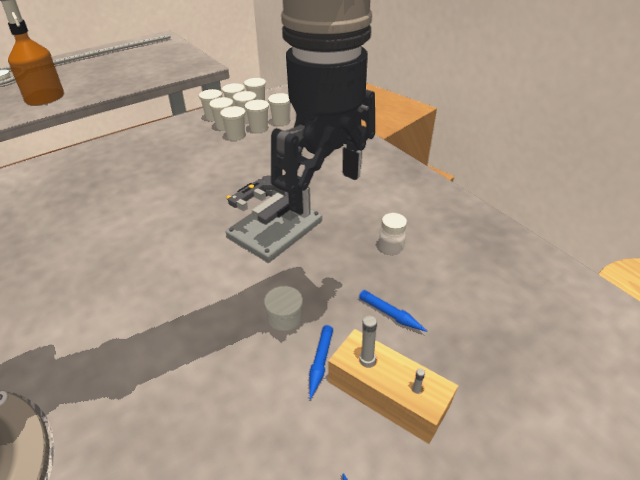

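```bash
python3 - <<'E'
from h import *
a=imaging.grab_frame("scene");cv2.imwrite("pics/fin4.png",a)
s=imaging.camera_info("scene");d=imaging.camera_info("side")
S=lambda u,v:(210+(u+.5)/4-.5,255+(v+.5)/4-.5)
D=lambda u,v:(320+(u-400+.5)/(400/140)-.5,310+(v+.5)/(480/140)-.5)
# cone top and land ring before / after
for n,p,q in [("top0",S(173,68),D(549,45)),("top1",S(176,63),D(542,38)),("ring0",S(187,165),D(538,170)),("ring1",S(188,165),D(536,170)),("small top0",S(130,257),D(690,208)),("small top1",S(126,255),D(687,210))]:
    print(n,tri([(s,p),(d,q)]))
E
```

```text
top0 (array([ 0.4957, -0.168 ,  0.1246]), [0.0023644325111000135, 0.002364432511039233])
top1 (array([ 0.495 , -0.1647,  0.1247]), [0.5061551655991257, 0.5061551655991668])
ring0 (array([ 0.4946, -0.1692,  0.0542]), [0.8793854859088763, 0.8793854859088491])
ring1 (array([ 0.4944, -0.1683,  0.0531]), [0.7748523945791896, 0.7748523945792819])
small top0 (array([ 0.5188, -0.2339,  0.0874]), [0.6225093117976863, 0.6225093117977152])
small top1 (array([ 0.517 , -0.234 ,  0.0878]), [0.7503267571147905, 0.7503267571147256])
```

View pics/fin4.png

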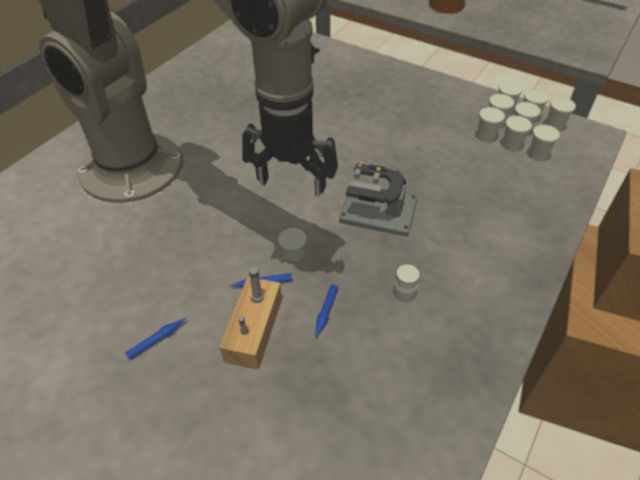

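```bash
python3 - <<'E'
from h import *
i=imaging.camera_info("wrist");f=imaging.grab_frame("wrist");st()
p=proj(i,[.4958,-.1664,.126]);q=proj(i,[.4958,-.1664,.056]);print(p,q)
x0,y0=int(p[0])-50,int(p[1])-70
a=cv2.resize(f[y0:y0+100,x0:x0+100],None,fx=6,fy=6,interpolation=2);b=a.copy()
for zz,rr in((.126,.008),(.056,.01015)):
    for t in np.linspace(0,6.28,120):
        u=(proj(i,[.4958+rr*np.cos(t),-.1664+rr*np.sin(t),zz])-[x0,y0]+.5)*6;cv2.circle(b,(int(u[0]),int(u[1])),1,(0,0,255),-1)
cv2.imwrite("pics/fin5.png",b)
E
```

```text
t 19.77 tcp [ 0.5078 -0.0607  0.2246] toolx [-0.273   0.962  -0.0042] tooly [0.962  0.273  0.0053] F [-0.5095 -0.5455 -0.9841] w 0.0853
[273.496  355.7228] [282.464  312.9467]
```

View pics/fin5.png

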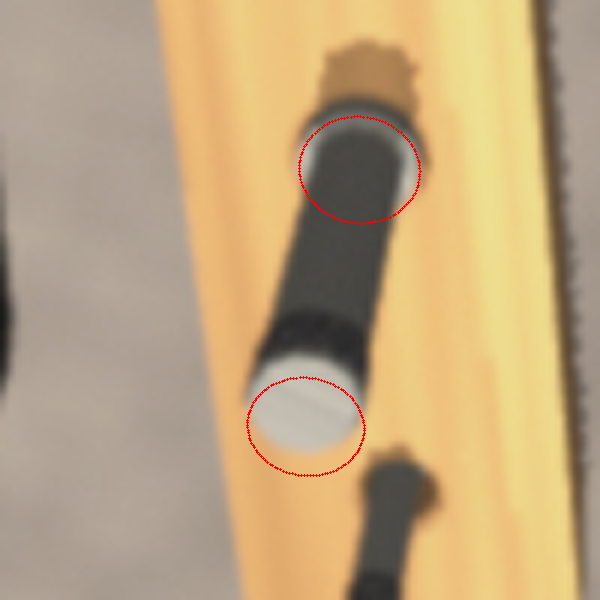

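```bash
python3 - <<'E'
from h import *
import pickle
outs=[]
for n in ("i","j"):
    o,i=pickle.load(open(n+".pkl","rb"));f=cv2.imread(f"pics/w_{n}.png")
    p=proj(i,[.4958,-.1664,.126]);x0,y0=int(p[0])-40,int(p[1])-100
    a=cv2.resize(f[y0:y0+130,x0:x0+80],None,fx=4,fy=4,interpolation=2)
    for zz,rr in((.126,.008),(.056,.01015)):
        for t in np.linspace(0,6.28,120):
            u=(proj(i,[.4958+rr*np.cos(t),-.1664+rr*np.sin(t),zz])-[x0,y0]+.5)*4;cv2.circle(a,(int(u[0]),int(u[1])),1,(0,0,255),-1)
    outs.append(a)
cv2.imwrite("pics/cmp.png",cv2.hconcat(outs))
E
```

```text
(no output)
```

View pics/cmp.png

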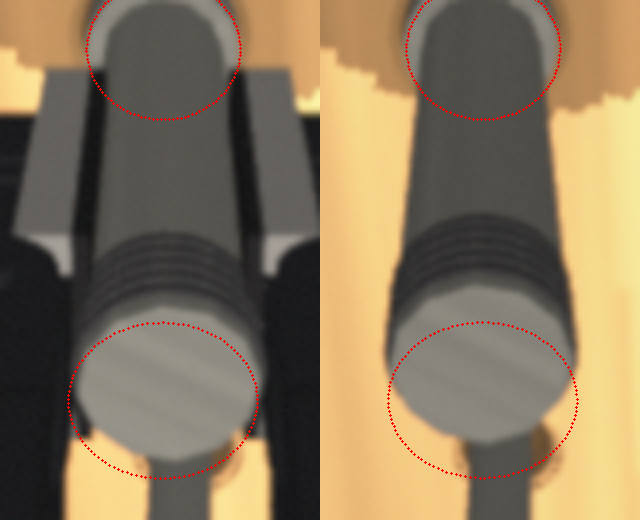

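```bash
python3 - <<'E'
from h import *
st(); print(r.hand_in())
E
```

```text
t 19.77 tcp [ 0.5078 -0.0607  0.2246] toolx [-0.273   0.962  -0.0042] tooly [0.962  0.273  0.0053] F [-0.5095 -0.5455 -0.9841] w 0.0853
the job is handed in; nothing more can be done
None
```

The large cone has been gauged, is back in its own hole and released, and the job is handed in at about 19.8 s. The hand-in reports no verdict, so what follows rests on my own checks.

- **Gauge check:** I centred the land in the go gap using the wrist camera, and it passed through with no measurable contact. The no-go corner stopped it at about 35 mm in. I held it there for about 0.9 s with 4.3–4.9 N measured along the push direction.
- **Force on the no-go button:** this is inferred, not measured. The corner angle and unknown friction put it between about 3.5 and 7.6 N, against the 3 N minimum and the 8 N limit. The push crept up by about 0.5 N over the hold.
- **Return to rack:** the cone is fully down. The tool was at 0.081 m, the height at which I first gripped it, and the wrist force dropped as the cone landed. Its land is within about 1 mm of the hole centre.
- **Lean:** the released cone leans about 0.025–0.045 rad towards +y, against a limit of 0.08. It leaned about 0.02 rad while held, and it did not move in the last 1.2 s of pictures.
- **Bystanders:** in the pictures the small cone, jar and tin are where they were. I re-measured only the small cone, whose top is within about 2 mm of its first position. The arm is clear of everything.
- **Blue look-alikes:** they stood upright in the very first picture but were lying down within about a second, before the arm had moved. I did not touch them.

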